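# Close the mosaic press over its guide pins

### The job

Close the mosaic press: lift the blue plate by its wooden bar, lower it level over the two guide pins until it rests on the black rubber collars, and let go. Then, without touching the bar again, push it gently down on the two orange pads with the shut fingers, a little on one and a little on the other so that neither end gets more than about 5 mm ahead, until it lies flat and fully home on the wooden form. Leave everything else on the table alone.

Things in the scene. Friction and masses are not known exactly. Their poses are not given: they have to be found in the camera images.
- press_base: The fixed lower half of the press: a green board 216x114x16 mm, long side along its x, origin at the centre of its underside on the table, z up. It carries two steel guide pins at x = -75 and +75 mm, y = 0, and a wooden form between them.
- plate_bar (a point): Centre of the dark wooden grip bar on the loose plate: 50 mm long (x), 16 wide (y), 16 high, with 18 mm free under it. Axes as the plate's. This point is 40 mm above the plate's underside, over the plate's middle, and 68 mm above the table when the plate is fully home.
- grip_bar: The same wooden grip bar as a part of the plate; its origin is the centre of the plate's top face.
- glue_tube: Bystander, leave alone: black, red and white glue tube, 32x119x24 mm, lying on the table between the two halves of the press; origin at its underside.
- tub_tesserae: Bystander, leave alone: clear square lidded canister of glass tesserae, 122x111x120 mm; origin at its underside.
- wipes_pack: Bystander, leave alone: pale pack of wipes, 122x122x50 mm; origin at its underside.
- marker_teal: Bystander, leave alone: white marker with a teal cap, 134 mm long; origin at its underside.
- eraser: Bystander, leave alone: white eraser in a blue sleeve, 43 mm long; origin at its underside.
- plate: The loose blue metal plate, 190x92x14 mm, long side along x, 0.3 to 0.42 kg with its bar; origin at the centre of its underside, z up; it starts flat on the table. Two 14 mm through holes at x = -75 and +75 mm, y = 0, fit over the pins either way round.
- pin_near (a point): Tip of the steel guide pin at the base's x = -75 mm, 75 mm above the table. The pins are 12 mm thick, the top 7 mm tapering to 6 mm. On each pin sits a black rubber collar, 28 mm across, 12 mm high; its top starts 41 to 44 mm above the table, each by itself. It carries the plate's weight easily, slides stiffly down when pushed, and stays there.
- pin_far (a point): Tip of the other guide pin, at x = +75 mm, made the same. One collar yields at about 6 N, the other at about 11 N; which is which is not told. Their tops can go down to 27 mm above the table, just below the form.
- form_top (a point): Centre of the wooden form, a light wooden frame 116x86 mm between the pins, at the height of its top, 28 mm above the table; the glued mosaic inside it is a little lower. The plate's underside rests here when it is fully home.
- pad_a (a point): Centre of the top of the round orange press pad at the plate's x = -47 mm, y = 0, between bar and hole: 22 mm across, 16 mm above the plate's underside. With the plate home its top is 44 mm above the table.
- pad_b (a point): The same for the other orange press pad, at the plate's x = +47 mm.

How it is judged:
By the outcome, as a careful person would: the job done as asked, in the order asked, and still so for the second after the job is handed in, with the robot touching nothing.
It also fails if it takes over 72 s, if anything falls off the work surface, if the arm or the gripper's body presses on something with over 40 N, if the wrist force passes 120 N, or if a joint passes its speed limit or range.

### The arm

A 6-joint arm with a two-finger parallel gripper is mounted at the origin on a cart in front of the work surface, level with it; the furniture and walls round the work are solid. World frame = base frame: x ahead of the robot, y to its left, z up, the work surface at z = 0. Lengths are in mm, angles in degrees, forces in N, time in s.
With the tool pointing down it reaches from about 350 to 850 mm from the base axis. Payload 8.1 kg.
Tool frame: the origin (TCP) lies between the finger pads; the fingertips stand 19 mm ahead of it and the grasp point (between the pads) is the TCP (nose_length is the distance from the TCP to the fingertips, in mm); y points along the fingers, x is the direction in which the jaws open and shut, and the axes are right-handed (so a half turn about y gives the same grasp; the last joint's range is limited). The gripper opens to 85 mm and grips with 20 to 120 N. Pads are 22 mm wide; open, the fingers measure 114 mm over their backs; the gripper's body (76 mm by 85 mm) begins 54 mm behind the grasp point. The pads swing forward as they close: fully open they stand 13 mm farther back than shut.
Start: joints at [63.575, 7.471, 85.268, -0, 87.261, -4.893], TCP at [220.189, 558.142, 250.292] pointing down, gripper open.
Joint ranges: [-169.43, 169.43], [-51.17, 129.36], [1.28, 143.12], [-76.62, 256.62], [0, 156.53], [-152.29, 152.29]. Speed limits (degrees/s): [136.94, 136.94, 159.86, 180, 180, 180].

### API

Orientations are given as [roll, pitch, yaw] about the fixed x, y, z axes, in that order (R = Rz(yaw) Ry(pitch) Rx(roll)).
In Python, from bench import sense, snapshot, camera_info, hand_in, nose_length gives the robot as it stands.
- The arm moves only by the tool arm_command, never from a script. Its argument "commands" is a list of rows, each a list of 3 entries, a list of its own where there are three numbers: the opening in per cent of the stroke, from 0 (shut) to 100 (fully open), then the shift along the world's x, y, z in units of 30 mm (1.0 is 30 mm), then the turn, a rotation vector about the world's x, y, z in degrees. A call has 1 to 5 rows; each row shifts and turns the pose as measured when the row begins; what a row does not reach is not made up. A row lasts 1/12 s, in which the tool goes at most 41.7 mm and 7.16 degrees, less where a joint would pass 70% of its speed; a pose out of reach is approached as far as the arm can. A call is refused whole if a number of a shift passes 1 or a number of a turn 7.16, either way. A call with a gripper value outside its range is refused whole. The fingers move at their own pace and stop on an object; "force" is the grip in N (left out, the last holds). Time passes only in rows, so rows that do not move let the fingers close. It gives the time, the measured TCP pose, the force and the opening at its end, in the units of the state.
- sense(): the state, without advancing time (a new reading comes with each control period).
- snapshot(name): name is "side" or "top" or "wrist"; returns the picture (480x640x3 uint8, blue, green, red); there is no depth.
- camera_info(name): a dict with "fx", "fy", "cx", "cy" (pixels), "rvec" (rotation vector, rad) and "tvec" (3), from world to camera coordinates, as OpenCV has them; the wrist camera has in their place "hand_eye" (4x4, takes a point from camera to tool coordinates, whose origin is the TCP and whose axes are the tool frame's). Camera axes: x right, y down, z forward; pixel columns grow to the right and rows downward; lengths in mm; the calibration is good to about 2 mm. The wrist camera is an equidistant fisheye: a pixel r from the principal point sees the ray r / f radians off the axis. A picture is of the moment at which its call begins: read the wrist's pose just before it. camera_info takes no time and is no camera call.
- hand_in(): hands the job in, once; it reports no verdict.
The state is a dict: "time": time; "joint_pos": joint angles; "qd": joint speeds; "joint_efforts": joint torques, N m; "tool_pos": TCP position; "tcp_rot": TCP orientation; "ft_force": force on the tool from outside, world axes, zero at the start; "wrist_torque": the same for the moment, N m; "finger_gap": finger opening in mm.
Only numpy, scipy, OpenCV 4.12 (cv2) and the standard library are available. Lean on these libraries where they do the work, as an engineer would, in place of code of your own. Each camera call takes 0.05 s, during which the arm holds its last target. There are 200 camera calls.

## Working session

There is one attempt and no reset: what is moved stays moved. The work goes in short steps, Python scripts to look and compute and a tool call to move; the robot and the scene stay as the last step left them, time stands still between calls to the robot, and variables do not carry over. Pictures are saved under pics/ and viewed, about 8 in all and at most 12, crops included, and the job is handed in when it is done.

Besides the shell and the picture viewer there is one more tool, called after "Call:" as name([rows], argument=value, ...), one row to a line, values as JSON. arm_command: Moves the arm, as the interface text tells. Its arguments: {"type":"object","properties":{"commands":{"type":"array"},"force":{"type":"number"}},"required":["commands"]}

```bash
ls; mkdir -p pics
python3 - <<'E'
from bench import *
import cv2
s=sense(); print(s)
for n in("top","side","wrist"):
    cv2.imwrite(f"pics/{n}0.png",snapshot(n)); print(n,camera_info(n))
E
```

```text
pics
{'time': 0.0, 'joint_pos': array([ 6.35772352e+01,  7.51563045e+00,  8.53307720e+01,  1.08922435e-04,
        8.72611116e+01, -4.89343429e+00]), 'qd': array([-0.0464856 , -0.08748574,  0.0944611 , -0.04518132,  0.00773863,
       -0.01096979]), 'joint_efforts': array([-1.91155457e-03, -5.69421601e+01, -5.00528634e+01, -5.51026260e-04,
        1.54898968e-02, -5.88422409e-06]), 'tool_pos': array([219.93512177, 557.67475121, 249.22464621]), 'tcp_rot': array([-89.99072035,   0.10711288,  68.47067281]), 'ft_force': array([-0.02151345,  0.39457506,  0.41670104]), 'wrist_torque': array([-0.02278315, -0.01098089,  0.00886972]), 'finger_gap': 85.40330158591094}
top {'fx': 537.6173966045305, 'fy': 537.6173966045305, 'cx': 317.97858933624946, 'cy': 251.35412108758413, 'rvec': array([ 2.19317712, -2.14797098,  0.14579516]), 'tvec': array([  12.53200843,  567.28782995, 1490.06017327])}
side {'fx': 528.3425355985539, 'fy': 528.3425355985539, 'cx': 318.21530118845993, 'cy': 237.3377591659025, 'rvec': array([ 2.08289627, -0.53590622,  0.27954592]), 'tvec': array([-471.32741867,  245.46312524, 1117.15056227])}
wrist {'fx': 371.64829954431775, 'fy': 371.64829954431775, 'cx': 324.9809086760043, 'cy': 242.70263465052122, 'hand_eye': array([[ 9.99999711e-01,  9.90942346e-05, -7.53625570e-04,
         4.13448178e-01],
       [ 7.53565923e-04, -2.59090534e-01,  9.65852746e-01,
        -1.22198878e+02],
       [-9.95468129e-05, -9.65853035e-01, -2.59090534e-01,
         6.42705284e+01],
       [ 0.00000000e+00,  0.00000000e+00,  0.00000000e+00,
         1.00000000e+00]])}
```

View pics.

View pics/top0.png

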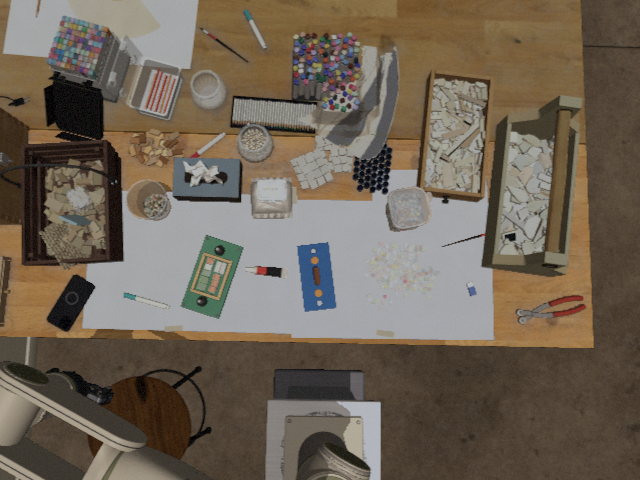

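View pics/side0.png

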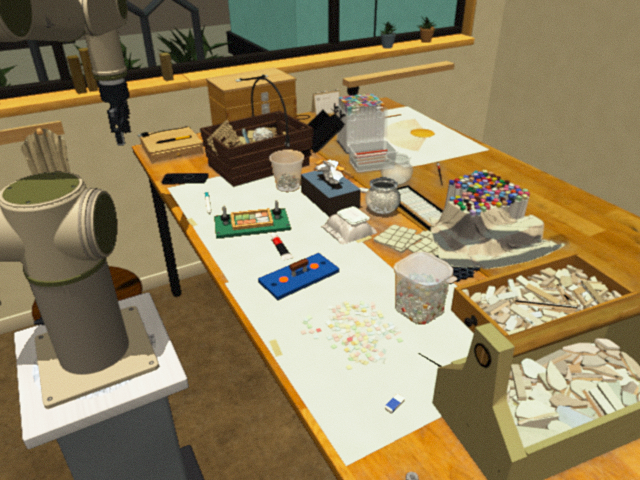

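```bash
cat > h.py <<'E'
from bench import *
import numpy as np, cv2
from scipy.spatial.transform import Rotation as Ro
def ray(n,uv,st=None):
    c=camera_info(n); u,v=(uv[0]-c['cx'])/c['fx'],(uv[1]-c['cy'])/c['fy']
    if n=='wrist':
        H=c['hand_eye']; r=np.hypot(u,v); d=np.array([u/r*np.sin(r),v/r*np.sin(r),np.cos(r)])
        R=Ro.from_euler('xyz',st['tcp_rot'],degrees=True).as_matrix()
        return R@H[:3,3]+st['tool_pos'], R@H[:3,:3]@d
    R=Ro.from_rotvec(c['rvec']).as_matrix()
    return -R.T@c['tvec'], R.T@np.array([u,v,1.])
def at(n,uv,z,st=None):
    o,d=ray(n,uv,st); return o+d*(z-o[2])/d[2]
def proj(n,p,st=None):
    c=camera_info(n); p=np.asarray(p,float)
    if n=='wrist':
        H=c['hand_eye']; R=Ro.from_euler('xyz',st['tcp_rot'],degrees=True).as_matrix()
        q=H[:3,:3].T@(R.T@(p-st['tool_pos'])-H[:3,3]); t=np.arctan2(np.hypot(q[0],q[1]),q[2]); k=t/np.hypot(q[0],q[1])
        return np.array([c['cx']+c['fx']*q[0]*k,c['cy']+c['fy']*q[1]*k])
    R=Ro.from_rotvec(c['rvec']).as_matrix(); q=R@p+c['tvec']
    return np.array([c['cx']+c['fx']*q[0]/q[2],c['cy']+c['fy']*q[1]/q[2]])
E
python3 - <<'E'
from h import *
im=cv2.imread('pics/top0.png')[225:325,170:350]
cv2.imwrite('pics/c1.png',cv2.resize(im,None,fx=4.4,fy=4.4,interpolation=cv2.INTER_CUBIC))
for uv in[(298,244),(327,241),(337,308),(306,312)]:print(at('top',uv,14).round(1))
for uv in[(207,235),(243,245),(220,319),(182,308)]:print(at('top',uv,16).round(1))
E
```

```text
[589.   81.8  14. ]
[599.6  -1.3  14. ]
[408.6 -33.1  14. ]
[395.6  54.5  14. ]
[608.9 342.5  16. ]
[582.4 238.8  16. ]
[371.3 295.8  16. ]
[399.9 403.6  16. ]
```

View pics/c1.png

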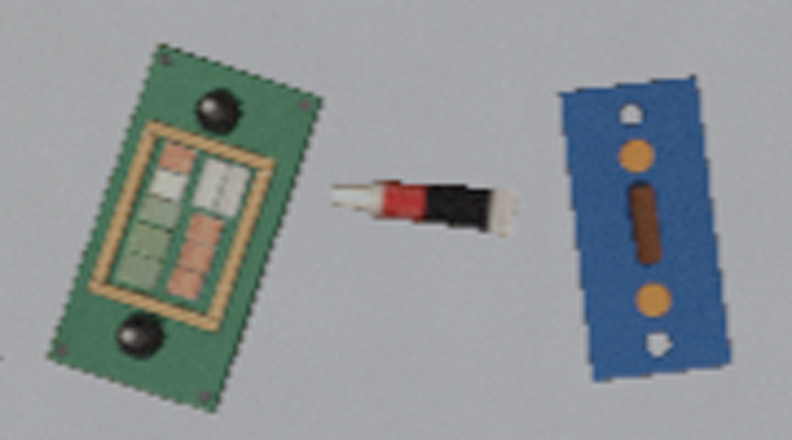

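View pics/wrist0.png

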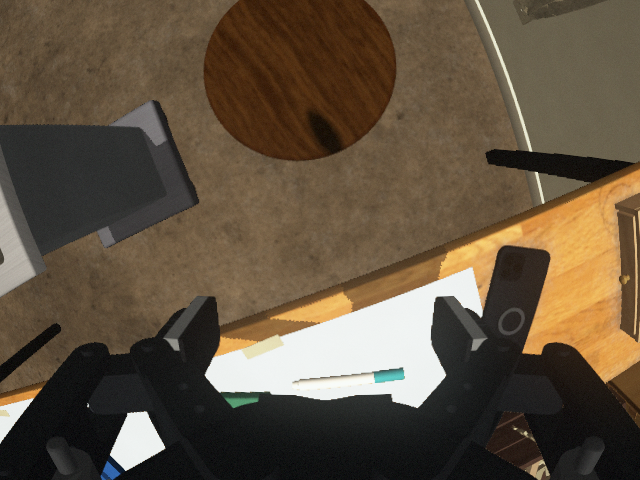

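Run:
```python
from h import *
from scipy.optimize import least_squares
f=lambda a:(np.array(a)+.5)/4.4-.5+np.array([170,225])
def fit(P,uv,x0):
    P=np.array(P,float)
    def W(x):
        c,s=np.cos(x[2]),np.sin(x[2]); return np.c_[x[0]+c*P[:,0]-s*P[:,1],x[1]+s*P[:,0]+c*P[:,1],P[:,2]]
    r=lambda x:np.concatenate([proj('top',p)-q for p,q in zip(W(x),uv)])
    o=least_squares(r,x0); print(o.x[:2].round(1),np.degrees(o.x[2]).round(2)); print(r(o.x).reshape(-1,2).round(2).tolist()); return o.x
# plate: x axis toward larger world x
fit([(95,46,14),(95,-46,14),(-95,-46,14),(-95,46,14),(75,0,14),(-75,0,14),(47,0,16),(-47,0,16),(0,0,48)],
 f([(559,93),(695,78),(731,363),(594,381),(631,114),(658,345),(637,156),(653,300),(643,222)]),[498,25,.17])
fit([(108,57,16),(108,-57,16),(-108,-57,16),(-108,57,16),(58,43,28),(58,-43,28),(-58,-43,28),(-58,43,28)],
 f([(159,43),(322,98),(213,411),(49,356),(150,122),(273,160),(217,330),(90,290)]),[490,320,-.25])
print(nose_length, [nose_length(x) for x in (0,16,85)] if callable(nose_length) else '')
s=sense(); print(s['time'])
```

```text
[497.1  28.1] 8.07
[[-0.5, -0.29], [0.41, -0.64], [0.46, 0.57], [-0.64, 0.42], [-0.1, -0.08], [0.09, -0.41], [-0.29, -0.04], [0.05, -0.04], [0.52, 0.48]]
[491.9 323.6] -16.83
[[-0.24, -0.4], [0.5, -0.62], [0.37, 0.69], [-0.74, 0.62], [-0.18, -0.83], [0.7, -0.08], [-0.09, 0.48], [-0.31, 0.06]]
19.0 
0.15
```

Call:
arm_command([
  [100,[0.9,-0.78,-0.17],[0,0,0.5]],
  [100,[0.9,-0.78,-0.17],[0,0,0.5]],
  [100,[0.9,-0.78,-0.17],[0,0,0.5]],
  [100,[0.9,-0.78,-0.17],[0,0,0.5]],
  [100,[0.9,-0.78,-0.17],[0,0,0.5]],
])

```text
time: 0.57
tool_pos: [352.4, 440.9, 222.6]
tcp_rot: [-89.8, 0.0, 71.8]
ft_force: [0.5, 1.0, 1.2]
finger_gap: 85.1
```

Call:
arm_command([
  [100,[0.9,-0.78,-0.17],[0,0,0.5]],
  [100,[0.9,-0.78,-0.17],[0,0,0.5]],
  [100,[0.9,-0.78,-0.17],[0,0,0.5]],
  [100,[0.9,-0.78,-0.17],[0,0,0.5]],
  [100,[0.9,-0.78,-0.17],[0,0,0.5]],
])

```text
time: 0.98
tool_pos: [491.9, 316.6, 194.6]
tcp_rot: [-89.8, 0.1, 74.5]
ft_force: [-0.4, 0.3, 0.4]
finger_gap: 86.0
```

Call:
arm_command([
  [100,[0,0.2,0],[0,0,-1.2]],
  [100,[0,0,0],[0,0,0]],
])

```text
time: 1.15
tool_pos: [496.5, 315.8, 192.2]
tcp_rot: [-89.7, 0.3, 72.8]
ft_force: [0.1, 0.6, -0.9]
finger_gap: 85.2
```

Run:
```python
from h import *
import json
s=sense(); im=snapshot('wrist'); s2=sense()
print(s['tool_pos'],s['tcp_rot'],s2['tool_pos'],s2['tcp_rot'])
json.dump({k:list(map(float,s[k])) for k in('tool_pos','tcp_rot')},open('w1.json','w'))
cv2.imwrite('pics/w1.png',im)
a=np.radians(-16.83)
for x in(-75,75): print(proj('wrist',[491.9+x*np.cos(a),323.6+x*np.sin(a),75],s))
cv2.imwrite('pics/w1c.png',cv2.resize(im[40:400,180:480],None,fx=2,fy=1.65) if 0 else im)
```

```text
[496.49922829 315.77079069 192.22589497] [-89.74227489   0.28992896  72.78091064] [496.41047368 315.22279615 192.02248611] [-89.77591419   0.35570549  72.88204922]
[334.50767252 119.12742145]
[334.69688304 334.0331077 ]
```

View pics/w1.png

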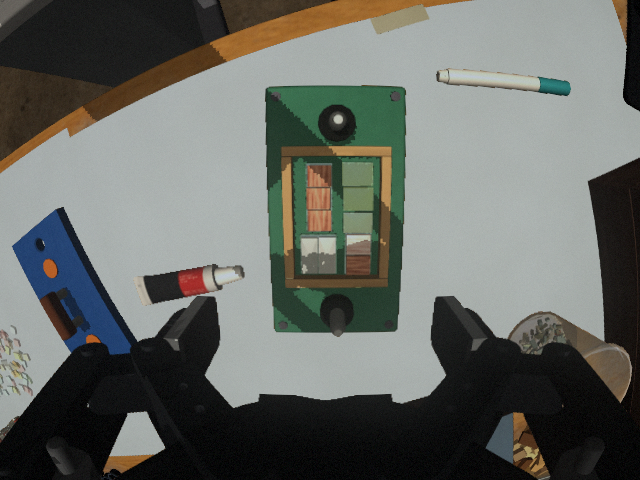

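Run:
```python
from h import *
im=cv2.imread('pics/w1.png')
g=lambda x,y:cv2.resize(im[y:y+70,x:x+50],None,fx=8,fy=8,interpolation=cv2.INTER_CUBIC)
cv2.imwrite('pics/w1c.png',np.hstack([g(313,85),cv2.convertScaleAbs(g(313,280),alpha=1.8)]))
```

```text
(no output)
```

View pics/w1c.png

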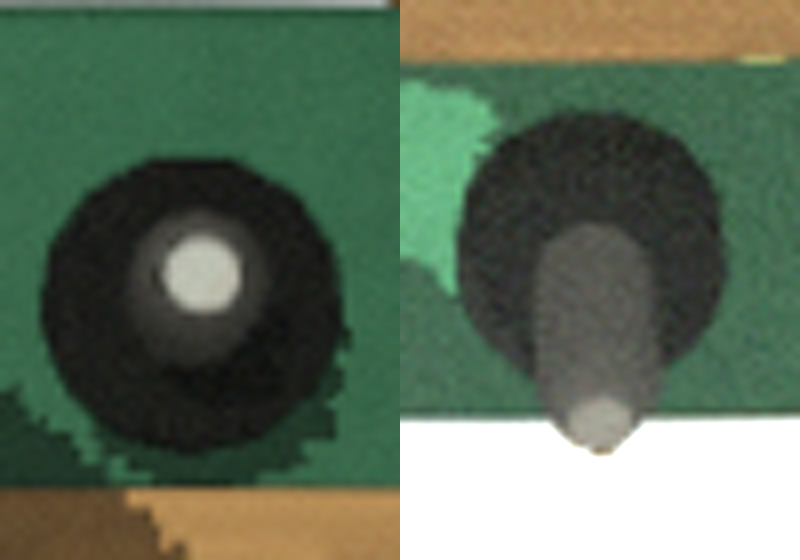

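Call:
arm_command([
  [100,[0,-0.95,-0.1],[0,0,2.5]],
  [100,[0,-0.95,-0.1],[0,0,2.5]],
  [100,[0,-0.95,-0.1],[0,0,2.5]],
  [100,[0,-0.95,-0.2],[0,0,2.5]],
  [100,[0,-0.95,-0.2],[0,0,2.5]],
])

```text
time: 1.62
tool_pos: [493.3, 176.3, 171.5]
tcp_rot: [-89.8, 0.2, 86.7]
ft_force: [1.0, -0.4, -0.5]
finger_gap: 85.6
```

Call:
arm_command([
  [100,[0,-0.95,-0.2],[0,0,2.5]],
  [100,[0,-0.95,-0.2],[0,0,2.5]],
  [100,[0,-0.95,-0.2],[0,0,2.5]],
  [100,[0,-0.95,-0.2],[0,0,2.5]],
  [100,[0,-0.8,-0.2],[0,0,2.5]],
])

```text
time: 2.03
tool_pos: [489.9, 36.5, 141.2]
tcp_rot: [-89.9, 0.2, 100.7]
ft_force: [-0.1, 0.0, -0.1]
finger_gap: 85.2
```

Run:
```python
from h import *
import json
s={k:np.array(v) for k,v in json.load(open('w1.json')).items()}
a,b=at('wrist',(337.8,118.8),75,s),at('wrist',(337.6,332.6),75,s)
d=b-a; print(a.round(2),b.round(2),np.linalg.norm(d),(a+b)/2,np.degrees(np.arctan2(d[1],d[0])))
s=sense(); print(s['tool_pos'],s['tcp_rot'])
```

```text
[420.28 346.86  75.  ] [562.91 303.73  75.  ] 149.0092276782593 [491.59169906 325.29176124  75.        ] -16.824322479920262
[489.90044174  36.54386656 141.17572646] [-89.92564165   0.1736032  100.65621181]
```

Call:
arm_command([
  [100,[0.23,-0.28,-0.2],[0,0,-2.6]],
  [100,[0,0,0],[0,0,0]],
  [100,[0,0,0],[0,0,0]],
])

```text
time: 2.28
tool_pos: [495.5, 26.1, 133.9]
tcp_rot: [-89.8, 0.2, 97.9]
ft_force: [0.5, 0.3, 1.0]
finger_gap: 85.4
```

Run:
```python
from h import *
import json
s=sense(); im=snapshot('wrist')
print(s['tool_pos'],s['tcp_rot'])
json.dump({k:list(map(float,s[k])) for k in('tool_pos','tcp_rot')},open('w2.json','w'))
cv2.imwrite('pics/w2.png',im)
cv2.imwrite('pics/w2c.png',cv2.resize(im[90:370,200:480],None,fx=2.1,fy=2.1,interpolation=cv2.INTER_CUBIC))
```

```text
[495.5425793   26.11815881 133.92602379] [-89.83542906   0.19832187  97.92213189]
```

View pics/w2c.png

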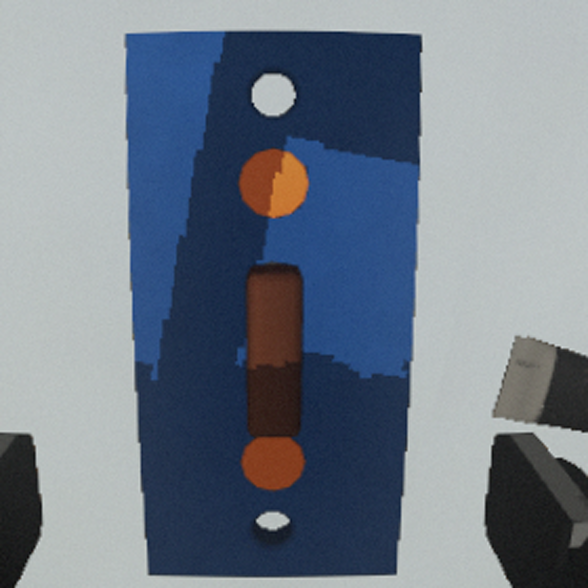

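```bash
cat >> h.py <<'E'
import json
from scipy.optimize import least_squares
def load(f): return {k:np.array(v) for k,v in json.load(open(f)).items()}
def wfit(P,uv,x0,s,dz=0,n='wrist'):
    P=np.array(P,float)
    def W(x):
        c,t=np.cos(x[2]),np.sin(x[2]); return np.c_[x[0]+c*P[:,0]-t*P[:,1],x[1]+t*P[:,0]+c*P[:,1],P[:,2]+dz]
    r=lambda x:np.concatenate([proj(n,p,s)-q for p,q in zip(W(x),uv)])
    o=least_squares(r,x0); print(o.x[:2].round(2),np.degrees(o.x[2]).round(2)); print(r(o.x).reshape(-1,2).round(1).tolist()); return o.x
E
python3 - <<'E'
from h import *
s=load('w2.json')
f=lambda a:(np.array(a)+.5)/2.1-.5+np.array([200,90])
wfit([(-75,0,14),(75,0,14),(-47,0,16),(47,0,16),(-95,46,14),(-95,-46,14),(95,-46,14),(95,46,14),(25,8,48),(25,-8,48)],
 f([(273.5,94.5),(273,528),(273.5,183.5),(273,462),(126,34),(421,36),(397,575),(149,575),(247,437),(301,437)]),[497,28,.14],s)
wfit([(-75,0,14),(75,0,14),(-47,0,16),(47,0,16)],f([(273.5,94.5),(273,528),(273.5,183.5),(273,462)]),[497,28,.14],s)
a,b=[at('wrist',f(q),14,s) for q in((273.5,94.5),(273,528))]; print(a,b,np.linalg.norm(b-a))
E
```

```text
[498.88  29.31] 8.02
[[0.2, 0.4], [0.1, 3.0], [0.3, 1.2], [0.3, 2.2], [141.2, 0.5], [-141.1, -0.6], [-118.3, 1.7], [118.2, 1.5], [26.3, 4.1], [-25.6, 4.1]]
[497.77  29.01] 8.04
[[-0.0, -1.3], [-0.1, 1.7], [0.0, -0.6], [0.1, 0.7]]
[424.34794117  18.66381644  14.        ] [570.53347965  39.32226945  14.        ] 147.6380145615609
```

Run:
```python
from h import *
s=load('w2.json')
f=lambda a:(np.array(a)+.5)/2.1-.5+np.array([200,90])
wfit([(-75,0,14),(75,0,14),(-47,0,16),(47,0,16),(-95,-46,14),(-95,46,14),(95,46,14),(95,-46,14),(25,-8,48),(25,8,48)],
 f([(273.5,94.5),(273,528),(273.5,183.5),(273,462),(126,34),(421,36),(397,575),(149,575),(247,437),(301,437)]),[497,28,.14],s)
s=load('w1.json'); wfit([(-75,0,75),(75,0,75)],[(337.8,118.8),(337.6,332.6)],[491,325,-.29],s)
```

```text
[497.63  29.03] 7.99
[[0.1, -1.5], [-0.1, 1.6], [0.1, -0.8], [0.1, 0.5], [-0.7, -1.6], [0.6, -2.4], [-0.0, 0.1], [-0.5, 0.3], [-0.1, 2.2], [0.4, 2.2]]
[491.75 325.31] -16.82
[[0.0, -0.6], [0.0, 0.7]]
```

Call:
arm_command([
  [60,[0.07,0.1,-0.5],[0,0,0.1]],
  [60,[0,0,-0.55],[0,0,0]],
  [60,[0,0,-0.55],[0,0,0]],
  [60,[0,0,-0.55],[0,0,0]],
  [60,[0,0,-0.5],[0,0,0]],
])

```text
time: 2.75
tool_pos: [502.8, 37.3, 58.9]
tcp_rot: [-90.6, 0.2, 98.4]
ft_force: [0.5, 0.1, 0.9]
finger_gap: 51.3
```

Call:
arm_command([
  [60,[0,0,0],[0,0,0]],
  [60,[0,0,0],[0,0,0]],
])

```text
time: 2.92
tool_pos: [500.5, 40.5, 56.2]
tcp_rot: [-90.3, 0.1, 98.6]
ft_force: [0.8, -0.4, 0.7]
finger_gap: 51.0
```

```bash
cat >> h.py <<'E'
def need(x,y,z,yaw):
    s=sense(); R=Ro.from_euler('xyz',s['tcp_rot'],degrees=True); G=Ro.from_euler('xyz',[-90,0,yaw],degrees=True)
    print('t',round(s['time'],2),'gap',round(s['finger_gap'],1),'pos',s['tool_pos'].round(2),'F',s['ft_force'].round(1),'T',s['wrist_torque'].round(2))
    print('shift',((np.array([x,y,z])-s['tool_pos'])/30).round(3),'turn',(G*R.inv()).as_rotvec(degrees=True).round(2))
E
python3 -c "
from h import *
need(497.7,29.0,40,98.0)"
```

```text
t 2.92 gap 51.0 pos [500.49  40.47  56.23] F [ 0.8 -0.4  0.7] T [ 0.03 -0.01 -0.04]
shift [-0.093 -0.382 -0.541] turn [ 0.08  0.29 -0.6 ]
```

Call:
arm_command([
  [60,[-0.09,-0.38,-0.1],[0.1,0.3,-0.6]],
  [60,[0,0,0],[0,0,0]],
  [60,[0,0,0],[0,0,0]],
])

```text
time: 3.17
tool_pos: [498.9, 30.4, 55.7]
tcp_rot: [-90.1, -0.0, 98.1]
ft_force: [-0.2, 0.0, -0.0]
finger_gap: 51.1
```

```bash
python3 -c "
from h import *
need(497.7,29.0,40,98.0)"
```

```text
t 3.17 gap 51.1 pos [498.91  30.44  55.67] F [-0.2  0.  -0. ] T [-0.   -0.03  0.02]
shift [-0.04  -0.048 -0.522] turn [-0.04  0.11 -0.13]
```

Call:
arm_command([
  [60,[-0.04,-0.05,-0.17],[0,0.1,-0.1]],
  [60,[0,0,-0.17],[0,0,0]],
  [60,[0,0,-0.17],[0,0,0]],
  [60,[0,0,0],[0,0,0]],
  [60,[0,0,0],[0,0,0]],
])

```text
time: 3.58
tool_pos: [499.6, 28.5, 41.5]
tcp_rot: [-90.3, 0.0, 97.9]
ft_force: [0.1, 0.0, 0.4]
finger_gap: 51.3
```

```bash
python3 -c "
from h import *
need(497.7,29.0,40,98.0)"
```

```text
t 3.58 gap 51.3 pos [499.65  28.49  41.46] F [0.1 0.  0.4] T [0.02 0.04 0.  ]
shift [-0.065  0.017 -0.049] turn [-0.04  0.27  0.05]
```

Good. Correct, then close with moderate force.

Call:
arm_command([
  [60,[-0.07,0.02,-0.05],[0,0.2,0]],
  [60,[0,0,0],[0,0,0]],
  [0,[0,0,0],[0,0,0]],
  [0,[0,0,0],[0,0,0]],
  [0,[0,0,0],[0,0,0]],
], force=70)

```text
time: 4.0
tool_pos: [497.0, 29.2, 39.6]
tcp_rot: [-90.0, -0.0, 98.0]
ft_force: [-0.3, -5.4, 14.6]
finger_gap: 15.6
```

Call:
arm_command([
  [0,[0,0,0],[0,0,0]],
  [0,[0,0,0],[0,0,0]],
  [0,[0,0,0],[0,0,0]],
  [0,[0,0,0],[0,0,0]],
])

```text
time: 4.33
tool_pos: [497.2, 29.2, 39.8]
tcp_rot: [-90.0, -0.0, 98.0]
ft_force: [-0.6, -0.8, 0.5]
finger_gap: 14.9
```

```bash
python3 -c "
from h import *
need(497.7,29.0,40,98.0)"
```

```text
t 4.33 gap 14.9 pos [497.2   29.22  39.75] F [-0.6 -0.8  0.5] T [ 0.   -0.01 -0.  ]
shift [ 0.017 -0.007  0.008] turn [-0.03  0.03  0.04]
```

Call:
arm_command([
  [0,[0,0,0.1],[0,0,0]],
  [0,[0,0,0.25],[0,0,0]],
  [0,[0,0,0.35],[0,0,0]],
  [0,[0,0,0.45],[0,0,0]],
  [0,[0,0,0.45],[0,0,0]],
])

```text
time: 4.75
tool_pos: [492.6, 29.4, 86.5]
tcp_rot: [-89.5, -0.1, 98.0]
ft_force: [-0.2, 0.3, -2.7]
finger_gap: 14.9
```

Call:
arm_command([
  [0,[0,0,0.45],[0,0,0]],
  [0,[0,0,0.45],[0,0,0]],
  [0,[0,0,0.35],[0,0,0]],
  [0,[0,0,0.2],[0,0,0]],
  [0,[0,0,0.1],[0,0,0]],
])

```text
time: 5.17
tool_pos: [493.8, 29.5, 141.7]
tcp_rot: [-89.8, -0.1, 98.0]
ft_force: [-0.1, 0.9, -3.4]
finger_gap: 14.6
```

```bash
python3 -c "
from h import *
need(491.5,325.2,130,73.2)"
```

```text
t 5.17 gap 14.6 pos [493.77  29.45 141.66] F [-0.1  0.9 -3.4] T [-0.05  0.01 -0.02]
shift [-0.076  9.858 -0.389] turn [ -0.11  -0.24 -24.76]
```

Call:
arm_command([
  [0,[0,0.4,0],[0,0,-1]],
  [0,[0,0.7,0],[0,0,-2]],
  [0,[0,0.8,0],[0,0,-2]],
  [0,[0,0.8,0],[0,0,-2]],
  [0,[0,0.8,0],[0,0,-2]],
])

```text
time: 5.58
tool_pos: [494.1, 133.3, 143.0]
tcp_rot: [-89.8, 0.1, 88.2]
ft_force: [0.2, -0.1, -2.8]
finger_gap: 15.0
```

Call:
arm_command([
  [0,[0,0.8,0],[0,0,-2]],
  [0,[0,0.8,0],[0,0,-2]],
  [0,[0,0.8,0],[0,0,-2]],
  [0,[0,0.8,0],[0,0,-2]],
  [0,[0,0.7,0],[0,0,-2]],
])

```text
time: 6.0
tool_pos: [491.5, 255.9, 140.7]
tcp_rot: [-89.6, 0.2, 77.7]
ft_force: [0.2, 0.4, -3.2]
finger_gap: 14.7
```

Call:
arm_command([
  [0,[0,0.6,0],[0,0,-2]],
  [0,[0,0.3,0],[0,0,-1]],
  [0,[0,0,0],[0,0,0]],
  [0,[0,0,0],[0,0,0]],
])

```text
time: 6.33
tool_pos: [489.1, 288.3, 138.4]
tcp_rot: [-89.4, 0.2, 74.7]
ft_force: [-0.7, -0.5, -2.6]
finger_gap: 15.0
```

```bash
python3 -c "
from h import *
need(491.5,325.2,130,73.2)"
```

```text
t 6.33 gap 15.0 pos [489.06 288.3  138.44] F [-0.7 -0.5 -2.6] T [ 0.01 -0.01  0.03]
shift [ 0.081  1.23  -0.281] turn [ 0.07 -0.64 -1.54]
```

Call:
arm_command([
  [0,[0.03,0.4,0],[0,-0.2,-0.6]],
  [0,[0.03,0.4,0],[0,-0.2,-0.6]],
  [0,[0.03,0.3,-0.05],[0,-0.2,-0.3]],
  [0,[0,0,0],[0,0,0]],
  [0,[0,0,0],[0,0,0]],
])

```text
time: 6.75
tool_pos: [491.5, 318.0, 135.0]
tcp_rot: [-89.9, 0.3, 73.2]
ft_force: [0.3, 0.3, -3.2]
finger_gap: 14.7
```

```bash
python3 -c "
from h import *
need(491.2,325.4,130,73.2)"
```

```text
t 6.75 gap 14.7 pos [491.49 318.03 134.99] F [ 0.3  0.3 -3.2] T [-0.06 -0.01 -0.03]
shift [-0.01   0.246 -0.166] turn [ 0.27 -0.2  -0.02]
```

Call:
arm_command([
  [0,[-0.01,0.25,-0.15],[0.2,-0.2,0]],
  [0,[0,0,-0.1],[0,0,0]],
  [0,[0,0,0],[0,0,0]],
  [0,[0,0,0],[0,0,0]],
])

```text
time: 7.08
tool_pos: [491.2, 323.9, 126.2]
tcp_rot: [-90.0, 0.1, 73.2]
ft_force: [-0.8, -0.4, -2.9]
finger_gap: 15.1
```

Run:
```python
from h import *
need(491.2,325.4,122,73.2)
s=sense(); im=snapshot('wrist')
json.dump({k:list(map(float,s[k])) for k in('tool_pos','tcp_rot')},open('w3.json','w'))
cv2.imwrite('pics/w3.png',im)
cv2.imwrite('pics/w3c.png',cv2.resize(im[80:380,200:470],None,fx=2,fy=2,interpolation=cv2.INTER_CUBIC))
cv2.imwrite('pics/s3.png',snapshot('side'))
```

```text
t 7.08 gap 15.1 pos [491.21 323.92 126.16] F [-0.8 -0.4 -2.9] T [-0.01 -0.01 -0.01]
shift [-0.     0.049 -0.139] turn [ 0.12 -0.03  0.01]
```

View pics/w3c.png

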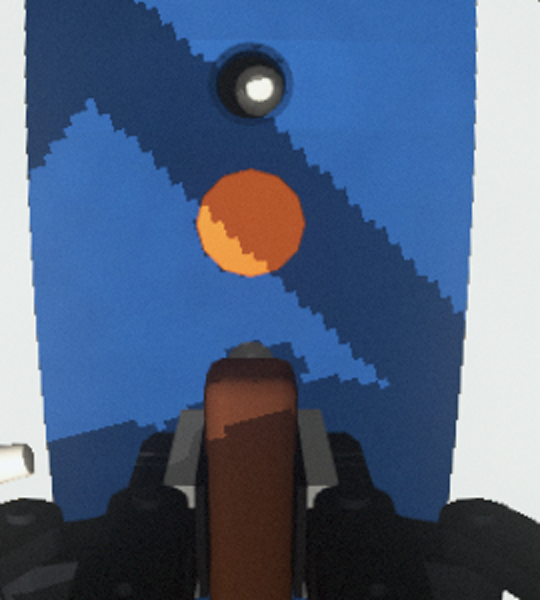

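Run:
```python
from h import *
s=load('w3.json'); f=lambda a:(np.array(a)+.5)/2-.5+np.array([200,80])
h=at('wrist',f((252,82)),s['tool_pos'][2]-26,s); p=at('wrist',f((259,88.5)),75,s)
print(h,p,h-p)
R=Ro.from_euler('z',73.2,degrees=True).as_matrix(); print('in tool-yaw frame (x=plate y, y=-plate x)',R.T@(h-p))
need(491.2,325.4,122,73.2)
```

```text
[420.44880191 345.76109247 100.15905037] [420.76852757 347.32367342  75.        ] [-0.31972566 -1.56258095 25.15905037]
in tool-yaw frame (x=plate y, y=-plate x) [-1.58830009 -0.14555597 25.15905037]
t 7.18 gap 15.0 pos [491.25 323.91 126.31] F [-1.  -0.3 -2.6] T [-0.03 -0.01 -0.01]
shift [-0.002  0.05  -0.144] turn [ 0.12 -0.03  0.01]
```

View pics/s3.png

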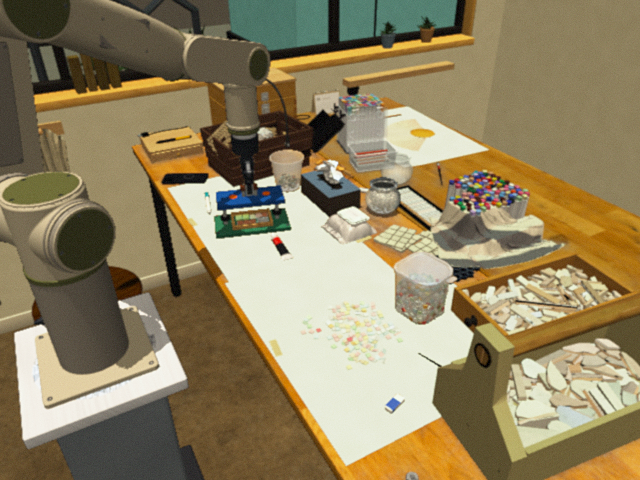

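Call:
arm_command([
  [0,[0,0.05,-0.07],[0.1,0,0]],
  [0,[0,0,0],[0,0,0]],
  [0,[0,0,0],[0,0,0]],
])

```text
time: 7.43
tool_pos: [491.5, 325.3, 124.3]
tcp_rot: [-90.0, -0.0, 73.2]
ft_force: [0.5, -0.3, -3.1]
finger_gap: 14.9
```

```bash
python3 -c "
from h import *
need(491.4,325.45,100,73.2)"
```

```text
t 7.43 gap 14.9 pos [491.54 325.28 124.33] F [ 0.5 -0.3 -3.1] T [ 0.03 -0.07 -0.  ]
shift [-0.005  0.006 -0.811] turn [-0.01 -0.    0.04]
```

Call:
arm_command([
  [0,[0,0,-0.1],[0,0,0]],
  [0,[0,0,-0.1],[0,0,0]],
  [0,[0,0,-0.05],[0,0,0]],
  [0,[0,0,0],[0,0,0]],
])

```text
time: 7.77
tool_pos: [491.7, 325.3, 116.3]
tcp_rot: [-90.0, -0.0, 73.2]
ft_force: [-0.4, 0.1, -3.6]
finger_gap: 14.9
```

```bash
python3 -c "
from h import *
need(491.4,325.45,100,73.2)"
```

```text
t 7.77 gap 14.9 pos [491.68 325.34 116.3 ] F [-0.4  0.1 -3.6] T [0.01 0.02 0.02]
shift [-0.009  0.004 -0.543] turn [-0.02  0.02  0.03]
```

Call:
arm_command([
  [0,[-0.01,0,-0.07],[0,0,0]],
  [0,[0,0,-0.07],[0,0,0]],
  [0,[0,0,-0.07],[0,0,0]],
  [0,[0,0,-0.07],[0,0,0]],
  [0,[0,0,0],[0,0,0]],
])

```text
time: 8.18
tool_pos: [491.2, 325.3, 106.7]
tcp_rot: [-90.0, -0.0, 73.2]
ft_force: [-0.7, 0.2, -3.5]
finger_gap: 14.7
```

```bash
python3 -c "
from h import *
need(491.4,325.45,90,73.2)"
```

```text
t 8.18 gap 14.7 pos [491.17 325.26 106.69] F [-0.7  0.2 -3.5] T [ 0.01 -0.03 -0.  ]
shift [ 0.008  0.006 -0.556] turn [-0.   -0.    0.03]
```

Call:
arm_command([
  [0,[0.01,0,-0.1],[0,0,0]],
  [0,[0,0,-0.1],[0,0,0]],
  [0,[0,0,-0.1],[0,0,0]],
  [0,[0,0,-0.1],[0,0,0]],
  [0,[0,0,0],[0,0,0]],
])

```text
time: 8.6
tool_pos: [491.5, 325.2, 93.4]
tcp_rot: [-90.0, -0.0, 73.2]
ft_force: [-0.7, 0.0, -2.7]
finger_gap: 15.1
```

```bash
python3 -c "
from h import *
need(491.4,325.45,85,73.2)"
```

```text
t 8.6 gap 15.1 pos [491.5  325.25  93.35] F [-0.7  0.  -2.7] T [-0.03  0.03 -0.01]
shift [-0.003  0.007 -0.278] turn [-0.   -0.    0.03]
```

Call:
arm_command([
  [0,[0,0,-0.08],[0,0,0]],
  [0,[0,0,-0.08],[0,0,0]],
  [0,[0,0,-0.03],[0,0,0]],
  [0,[0,0,0],[0,0,0]],
])

```text
time: 8.93
tool_pos: [491.4, 325.2, 86.8]
tcp_rot: [-90.0, 0.0, 73.2]
ft_force: [-0.5, -0.3, -3.3]
finger_gap: 14.6
```

Call:
arm_command([
  [0,[0,0,-0.03],[0,0,0]],
  [0,[0,0,0],[0,0,0]],
])

```text
time: 9.1
tool_pos: [491.4, 325.2, 85.8]
tcp_rot: [-90.0, 0.0, 73.2]
ft_force: [-0.1, 0.4, -2.7]
finger_gap: 15.1
```

Call:
arm_command([
  [0,[0,0,-0.03],[0,0,0]],
  [0,[0,0,0],[0,0,0]],
])

```text
time: 9.27
tool_pos: [491.5, 325.3, 85.1]
tcp_rot: [-90.0, -0.0, 73.2]
ft_force: [-0.7, -0.6, -3.8]
finger_gap: 14.7
```

Call:
arm_command([
  [0,[0,0,-0.03],[0,0,0]],
  [0,[0,0,0],[0,0,0]],
])

```text
time: 9.43
tool_pos: [491.7, 325.4, 84.3]
tcp_rot: [-90.0, -0.0, 73.2]
ft_force: [0.0, -0.7, -3.0]
finger_gap: 14.7
```

Call:
arm_command([
  [0,[0,0,-0.03],[0,0,0]],
  [0,[0,0,0],[0,0,0]],
])

```text
time: 9.6
tool_pos: [491.8, 325.4, 83.4]
tcp_rot: [-90.0, -0.0, 73.2]
ft_force: [0.0, -0.2, -2.9]
finger_gap: 15.0
```

```bash
python3 -c "
from h import *
need(491.4,325.45,82,73.2)"
```

```text
t 9.6 gap 15.0 pos [491.77 325.38  83.4 ] F [ 0.  -0.2 -2.9] T [-0.02 -0.02  0.01]
shift [-0.012  0.002 -0.047] turn [-0.02  0.03  0.03]
```

Call:
arm_command([
  [0,[-0.01,0,-0.03],[0,0,0]],
  [0,[0,0,0],[0,0,0]],
])

```text
time: 9.77
tool_pos: [491.7, 325.5, 82.7]
tcp_rot: [-90.0, -0.0, 73.2]
ft_force: [-1.0, 0.1, -2.1]
finger_gap: 14.5
```

```bash
python3 -c "
from h import *
need(491.4,325.45,82,73.2)"
```

```text
t 9.77 gap 14.5 pos [491.66 325.53  82.73] F [-1.   0.1 -2.1] T [-0.08  0.01 -0.03]
shift [-0.009 -0.003 -0.024] turn [-0.03  0.06  0.02]
```

Call:
arm_command([
  [0,[0,0,-0.02],[0,0,0]],
  [0,[0,0,0],[0,0,0]],
])

```text
time: 9.93
tool_pos: [491.8, 325.7, 82.7]
tcp_rot: [-90.1, -0.1, 73.2]
ft_force: [-0.6, -1.5, -0.7]
finger_gap: 15.0
```

```bash
python3 -c "
from h import *
need(491.4,325.45,82,73.2)"
```

```text
t 9.93 gap 15.0 pos [491.81 325.7   82.67] F [-0.6 -1.5 -0.7] T [-0.23  0.02 -0.02]
shift [-0.014 -0.008 -0.022] turn [-0.05  0.08  0.02]
```

Call:
arm_command([
  [0,[-0.01,-0.01,-0.02],[0,0.1,0]],
  [0,[0,0,0],[0,0,0]],
])

```text
time: 10.1
tool_pos: [491.8, 325.6, 82.7]
tcp_rot: [-90.0, -0.1, 73.2]
ft_force: [-1.5, -0.7, -1.3]
finger_gap: 14.8
```

```bash
python3 -c "
from h import *
need(491.4,325.45,82,73.2)"
```

```text
t 10.1 gap 14.8 pos [491.84 325.63  82.68] F [-1.5 -0.7 -1.3] T [-0.21  0.14 -0.07]
shift [-0.015 -0.006 -0.023] turn [-0.08  0.03  0.02]
```

Call:
arm_command([
  [25,[0,0,0],[0,0,0]],
  [35,[0,0,0],[0,0,0]],
  [45,[0,0,0],[0,0,0]],
  [55,[0,0,0],[0,0,0]],
  [60,[0,0,0],[0,0,0]],
])

```text
time: 10.52
tool_pos: [492.9, 326.1, 83.7]
tcp_rot: [-90.1, -0.2, 73.2]
ft_force: [-0.2, 0.1, -0.0]
finger_gap: 51.0
```

Call:
arm_command([
  [60,[0,0,0.2],[0,0,0]],
  [60,[0,0,0.4],[0,0,0]],
  [60,[0,0,0.5],[0,0,0]],
  [60,[0,0,0.5],[0,0,0]],
  [60,[0,0,0.4],[0,0,0]],
])

```text
time: 10.93
tool_pos: [490.7, 324.8, 145.1]
tcp_rot: [-89.9, 0.1, 73.2]
ft_force: [0.4, 0.0, 1.1]
finger_gap: 51.1
```

Call:
arm_command([
  [60,[0,0,0.2],[0,0,0]],
  [0,[0,0,0],[0,0,0]],
  [0,[0,0,0],[0,0,0]],
  [0,[0,0,0],[0,0,0]],
  [0,[0,0,0],[0,0,0]],
])

```text
time: 11.35
tool_pos: [493.0, 326.1, 157.3]
tcp_rot: [-90.2, -0.3, 73.2]
ft_force: [0.2, 0.1, -0.4]
finger_gap: 2.5
```

Run:
```python
from h import *
need(491.4,325.45,150,73.2)
s=sense(); im=snapshot('wrist')
json.dump({k:list(map(float,s[k])) for k in('tool_pos','tcp_rot')},open('w4.json','w'))
sd=snapshot('side')
cv2.imwrite('pics/w4.png',im);cv2.imwrite('pics/s4.png',sd)
a=cv2.resize(im[40:400,180:480],None,fx=1.6,fy=1.6,interpolation=cv2.INTER_CUBIC)
b=cv2.resize(sd[180:245,205:300],None,fx=3.2,fy=3.2,interpolation=cv2.INTER_CUBIC)
c=np.zeros((576,b.shape[1],3),np.uint8); c[:b.shape[0]]=b
cv2.imwrite('pics/c4.png',np.hstack([a,c]))
```

```text
t 11.35 gap 2.5 pos [492.99 326.08 157.29] F [ 0.2  0.1 -0.4] T [-0.02 -0.01 -0.03]
shift [-0.053 -0.021 -0.243] turn [-0.2   0.26  0.02]
```

View pics/c4.png

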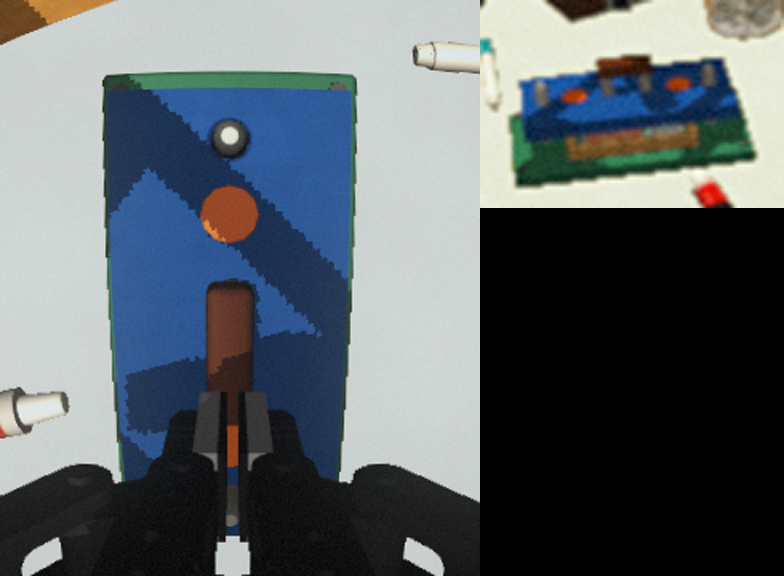

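Call:
arm_command([
  [0,[-0.4,0.1,-0.1],[-0.2,0.2,0]],
  [0,[-0.5,0.14,-0.2],[0,0,0]],
  [0,[-0.4,0.1,-0.2],[0,0,0]],
  [0,[0,0,0],[0,0,0]],
  [0,[0,0,0],[0,0,0]],
], force=40)

```text
time: 11.87
tool_pos: [448.7, 335.8, 137.8]
tcp_rot: [-89.8, 0.3, 73.1]
ft_force: [0.2, 0.6, 0.3]
finger_gap: 0.1
```

```bash
python3 -c "
from h import *
need(446.6,339.0,80,73.2)"
```

```text
t 11.87 gap 0.1 pos [448.75 335.77 137.77] F [0.2 0.6 0.3] T [0.01 0.01 0.03]
shift [-0.072  0.108 -1.926] turn [ 0.21 -0.3   0.08]
```

Call:
arm_command([
  [0,[-0.07,0.1,-0.2],[0.2,-0.3,0]],
  [0,[0,0,-0.3],[0,0,0]],
  [0,[0,0,-0.3],[0,0,0]],
  [0,[0,0,-0.2],[0,0,0]],
  [0,[0,0,0],[0,0,0]],
])

```text
time: 12.28
tool_pos: [447.1, 338.8, 104.6]
tcp_rot: [-90.0, -0.0, 73.1]
ft_force: [-0.5, -0.5, 0.3]
finger_gap: 0.2
```

```bash
python3 -c "
from h import *
need(446.6,339.0,80,73.2)"
```

```text
t 12.28 gap 0.2 pos [447.05 338.84 104.62] F [-0.5 -0.5  0.3] T [0.03 0.02 0.  ]
shift [-0.015  0.005 -0.821] turn [0.01 0.05 0.09]
```

Call:
arm_command([
  [0,[-0.01,0,-0.2],[0,0,0]],
  [0,[0,0,-0.25],[0,0,0]],
  [0,[0,0,-0.2],[0,0,0]],
  [0,[0,0,-0.05],[0,0,0]],
  [0,[0,0,0],[0,0,0]],
])

```text
time: 12.7
tool_pos: [447.1, 338.1, 80.4]
tcp_rot: [-90.0, 0.1, 73.0]
ft_force: [-0.4, 0.5, 0.1]
finger_gap: -0.3
```

Call:
arm_command([
  [0,[0,0,-0.05],[0,0,0]],
  [0,[0,0,0],[0,0,0]],
])

```text
time: 12.87
tool_pos: [447.1, 338.0, 78.6]
tcp_rot: [-90.0, 0.1, 73.0]
ft_force: [-0.1, 0.7, 0.4]
finger_gap: 0.5
```

```bash
python3 -c "
from h import *
need(446.6,339.0,77,73.2)"
```

```text
t 12.87 gap 0.5 pos [447.13 338.01  78.63] F [-0.1  0.7  0.4] T [ 0.05  0.   -0.03]
shift [-0.018  0.033 -0.054] turn [ 0.07 -0.03  0.16]
```

Call:
arm_command([
  [0,[-0.02,0.03,-0.04],[0,0,0.1]],
  [0,[0,0,0],[0,0,0]],
])

```text
time: 13.03
tool_pos: [446.8, 339.2, 77.9]
tcp_rot: [-90.0, 0.0, 73.1]
ft_force: [0.3, 0.3, 0.2]
finger_gap: 0.0
```

Call:
arm_command([
  [0,[0,0,-0.04],[0,0,0]],
  [0,[0,0,0],[0,0,0]],
])

```text
time: 13.2
tool_pos: [447.4, 339.7, 77.6]
tcp_rot: [-90.1, -0.0, 73.2]
ft_force: [0.4, 0.1, 0.0]
finger_gap: 0.1
```

Call:
arm_command([
  [0,[0,0,-0.04],[0,0,0]],
  [0,[0,0,0],[0,0,0]],
])

```text
time: 13.37
tool_pos: [447.9, 340.1, 77.5]
tcp_rot: [-90.1, -0.1, 73.2]
ft_force: [-0.3, 1.2, 0.2]
finger_gap: 0.1
```

Call:
arm_command([
  [0,[-0.04,-0.03,-0.05],[0,0.1,0]],
  [0,[0,0,-0.06],[0,0,0]],
])

```text
time: 13.53
tool_pos: [447.9, 340.1, 76.5]
tcp_rot: [-90.2, -0.2, 73.2]
ft_force: [-7.6, -5.0, 13.2]
finger_gap: -0.5
```

Call:
arm_command([
  [0,[0,0,-0.1],[0,0,0]],
])

```text
time: 13.62
tool_pos: [447.9, 340.2, 74.8]
tcp_rot: [-90.2, -0.2, 73.2]
ft_force: [-7.2, -4.6, 14.2]
finger_gap: -0.1
```

```bash
python3 -c "
from h import *
need(446.6,339.0,75,73.2)"
```

```text
t 13.62 gap -0.1 pos [447.87 340.17  74.81] F [-7.2 -4.6 14.2] T [-0.89  1.23 -0.02]
shift [-0.042 -0.039  0.006] turn [-0.17  0.22  0.02]
```

Call:
arm_command([
  [0,[0,0,0.2],[0,0,0]],
  [0,[0,0,0.4],[-0.2,0.2,0]],
  [0,[0,0,0.5],[0,0,0]],
  [0,[0,0,0.4],[0,0,0]],
  [0,[0,0,0.1],[0,0,0]],
])

```text
time: 14.03
tool_pos: [446.1, 339.0, 123.1]
tcp_rot: [-89.9, 0.2, 73.2]
ft_force: [0.2, 0.4, -0.1]
finger_gap: 0.0
```

Call:
arm_command([
  [0,[0.4,-0.15,0],[0,0,0]],
  [0,[0.6,-0.2,0],[0,0,0]],
  [0,[0.7,-0.2,0],[0,0,0]],
  [0,[0.6,-0.2,0],[0,0,0]],
  [0,[0.4,-0.1,0],[0,0,0]],
])

```text
time: 14.45
tool_pos: [530.7, 312.7, 123.3]
tcp_rot: [-90.0, 0.1, 73.4]
ft_force: [-0.1, -0.3, 0.1]
finger_gap: -0.1
```

Call:
arm_command([
  [0,[0,0,0],[0,0,0]],
  [0,[0,0,0],[0,0,0]],
])

```text
time: 14.62
tool_pos: [533.8, 310.5, 121.9]
tcp_rot: [-90.0, 0.1, 73.3]
ft_force: [-0.6, 0.9, -0.4]
finger_gap: 0.0
```

```bash
python3 -c "
from h import *
need(536.6,311.8,80,73.2)"
```

```text
t 14.62 gap 0.0 pos [533.78 310.5  121.9 ] F [-0.6  0.9 -0.4] T [0.01 0.02 0.01]
shift [ 0.094  0.043 -1.397] turn [ 0.11 -0.06 -0.06]
```

Call:
arm_command([
  [0,[0.09,0.04,-0.2],[0.1,0,0]],
  [0,[0,0,-0.35],[0,0,0]],
  [0,[0,0,-0.4],[0,0,0]],
  [0,[0,0,-0.25],[0,0,0]],
  [0,[0,0,-0.05],[0,0,0]],
])

```text
time: 15.03
tool_pos: [534.3, 312.0, 78.9]
tcp_rot: [-89.8, 0.1, 73.3]
ft_force: [1.1, 0.7, 0.1]
finger_gap: 0.2
```

```bash
python3 -c "
from h import *
need(536.6,311.8,77,73.2)"
```

```text
t 15.03 gap 0.2 pos [534.32 311.96  78.94] F [1.1 0.7 0.1] T [ 0.02 -0.01 -0.01]
shift [ 0.076 -0.005 -0.065] turn [ 0.04 -0.19 -0.12]
```

Call:
arm_command([
  [0,[0.07,0,-0.03],[0,-0.2,-0.1]],
])

```text
time: 15.12
tool_pos: [535.1, 311.8, 76.4]
tcp_rot: [-89.9, 0.1, 73.3]
ft_force: [-0.0, 0.4, 0.6]
finger_gap: 0.0
```

Call:
arm_command([
  [0,[0,0,-0.05],[0,0,0]],
])

```text
time: 15.2
tool_pos: [535.2, 311.8, 74.7]
tcp_rot: [-90.0, 0.1, 73.3]
ft_force: [2.6, -2.2, 5.2]
finger_gap: -0.1
```

Call:
arm_command([
  [0,[0,0,-0.05],[0,0,0]],
])

```text
time: 15.28
tool_pos: [535.4, 311.8, 73.7]
tcp_rot: [-90.0, 0.1, 73.3]
ft_force: [-1.6, -3.7, 6.6]
finger_gap: 0.2
```

```bash
python3 -c "
from h import *
need(536.6,311.8,75,73.2)"
```

```text
t 15.28 gap 0.2 pos [535.44 311.84  73.68] F [-1.6 -3.7  6.6] T [-0.49  0.46 -0.02]
shift [ 0.039 -0.001  0.044] turn [ 0.13 -0.05 -0.09]
```

Call:
arm_command([
  [0,[0,0,-0.05],[0,0,0]],
])

```text
time: 15.37
tool_pos: [535.6, 311.9, 72.9]
tcp_rot: [-90.0, 0.1, 73.3]
ft_force: [-2.8, -1.7, 5.7]
finger_gap: -0.1
```

Call:
arm_command([
  [0,[0,0,0.2],[0,0,0]],
  [0,[0,0,0.4],[0.1,0,0]],
  [0,[0,0,0.5],[0,0,0]],
  [0,[0,0,0.4],[0,0,0]],
  [0,[0,0,0.1],[0,0,0]],
])

```text
time: 15.78
tool_pos: [535.1, 312.2, 125.4]
tcp_rot: [-90.0, 0.0, 73.3]
ft_force: [0.4, -0.4, 0.1]
finger_gap: -0.3
```

Call:
arm_command([
  [0,[-0.4,0.15,0],[0,0,0]],
  [0,[-0.7,0.2,0],[0,0,0]],
  [0,[-0.8,0.2,0],[0,0,0]],
  [0,[-0.7,0.2,0],[0,0,0]],
  [0,[-0.3,0.1,0],[0,0,0]],
])

```text
time: 16.2
tool_pos: [446.2, 339.1, 128.9]
tcp_rot: [-90.2, -0.3, 73.1]
ft_force: [-0.0, -0.1, -0.4]
finger_gap: -0.1
```

Call:
arm_command([
  [0,[0,0,0],[0,0,0]],
  [0,[0,0,0],[0,0,0]],
])

```text
time: 16.37
tool_pos: [443.4, 340.1, 128.7]
tcp_rot: [-90.2, -0.3, 73.3]
ft_force: [0.1, -0.5, -0.1]
finger_gap: -0.2
```

```bash
python3 -c "
from h import *
need(446.6,339.0,77,73.2)"
```

```text
t 16.37 gap -0.2 pos [443.44 340.14 128.65] F [ 0.1 -0.5 -0.1] T [-0.   -0.    0.04]
shift [ 0.105 -0.038 -1.722] turn [-0.23  0.27 -0.08]
```

Call:
arm_command([
  [0,[0.1,-0.04,-0.2],[-0.2,0.3,0]],
  [0,[0,0,-0.4],[0,0,0]],
  [0,[0,0,-0.5],[0,0,0]],
  [0,[0,0,-0.3],[0,0,0]],
  [0,[0,0,-0.05],[0,0,0]],
])

```text
time: 16.78
tool_pos: [450.5, 337.9, 81.6]
tcp_rot: [-90.1, -0.1, 73.2]
ft_force: [-0.8, 0.5, 0.1]
finger_gap: 0.1
```

```bash
python3 -c "
from h import *
need(446.6,339.0,74,73.2)"
```

```text
t 16.78 gap 0.1 pos [450.54 337.88  81.61] F [-0.8  0.5  0.1] T [-0.02  0.07 -0.03]
shift [-0.131  0.037 -0.254] turn [-0.04  0.1   0.05]
```

Call:
arm_command([
  [0,[-0.13,0.04,-0.08],[0,0.1,0]],
  [0,[0,0,-0.06],[0,0,0]],
])

```text
time: 16.95
tool_pos: [446.5, 338.0, 75.2]
tcp_rot: [-89.9, 0.1, 73.1]
ft_force: [0.0, -0.6, -0.2]
finger_gap: -0.1
```

Call:
arm_command([
  [0,[0,0,-0.05],[0,0,0]],
])

```text
time: 17.03
tool_pos: [446.7, 338.0, 73.8]
tcp_rot: [-89.9, 0.1, 73.0]
ft_force: [-2.7, -1.2, 10.6]
finger_gap: -0.2
```

Call:
arm_command([
  [0,[0,0,-0.05],[0,0,0]],
])

```text
time: 17.12
tool_pos: [446.7, 338.1, 73.1]
tcp_rot: [-89.9, 0.1, 73.0]
ft_force: [-6.9, -2.8, 11.3]
finger_gap: -0.0
```

```bash
python3 -c "
from h import *
need(446.6,339.0,71,73.2)"
```

```text
t 17.12 gap -0.0 pos [446.72 338.05  73.08] F [-6.9 -2.8 11.3] T [-0.57  1.25  0.02]
shift [-0.004  0.032 -0.069] turn [ 0.06 -0.17  0.16]
```

Call:
arm_command([
  [0,[0,0,-0.07],[0,0,0]],
  [0,[0,0,-0.06],[0,0,0]],
])

```text
time: 17.28
tool_pos: [446.6, 338.1, 71.8]
tcp_rot: [-89.8, 0.1, 73.1]
ft_force: [-6.9, -4.3, 13.3]
finger_gap: -0.1
```

Call:
arm_command([
  [0,[0,0,0.2],[0,0,0]],
  [0,[0,0,0.4],[0,0,0]],
  [0,[0,0,0.5],[0,0,0]],
  [0,[0,0,0.4],[0,0,0]],
  [0,[0,0,0.1],[0,0,0]],
])

```text
time: 17.7
tool_pos: [447.0, 338.5, 125.1]
tcp_rot: [-89.9, 0.1, 73.1]
ft_force: [0.1, 0.6, 0.2]
finger_gap: -0.0
```

Call:
arm_command([
  [0,[0.4,-0.15,0],[0,0,0]],
  [0,[0.6,-0.2,0],[0,0,0]],
  [0,[0.7,-0.2,0],[0,0,0]],
  [0,[0.6,-0.2,0],[0,0,0]],
  [0,[0.4,-0.1,0],[0,0,0]],
])

```text
time: 18.12
tool_pos: [533.1, 313.2, 128.9]
tcp_rot: [-90.2, -0.2, 73.3]
ft_force: [0.1, 0.2, 0.4]
finger_gap: 0.0
```

Call:
arm_command([
  [0,[0,0,0],[0,0,0]],
  [0,[0,0,0],[0,0,0]],
])

```text
time: 18.28
tool_pos: [536.6, 311.2, 128.4]
tcp_rot: [-90.3, -0.2, 73.2]
ft_force: [-1.6, 0.4, 0.2]
finger_gap: 0.4
```

```bash
python3 -c "
from h import *
need(536.6,311.8,76,73.2)"
```

```text
t 18.28 gap 0.4 pos [536.61 311.17 128.37] F [-1.6  0.4  0.2] T [-0.01  0.05  0.05]
shift [-0.     0.021 -1.746] turn [-0.16  0.32  0.03]
```

Call:
arm_command([
  [0,[0,0.02,-0.2],[-0.1,0.3,0]],
  [0,[0,0,-0.45],[0,0,0]],
  [0,[0,0,-0.5],[0,0,0]],
  [0,[0,0,-0.35],[0,0,0]],
  [0,[0,0,-0.07],[0,0,0]],
])

```text
time: 18.7
tool_pos: [534.5, 312.3, 76.5]
tcp_rot: [-89.9, -0.0, 73.2]
ft_force: [-0.8, 0.6, -0.3]
finger_gap: 0.3
```

Call:
arm_command([
  [0,[0,0,-0.03],[0,0,0]],
])

```text
time: 18.78
tool_pos: [533.2, 312.1, 74.0]
tcp_rot: [-89.8, 0.1, 73.3]
ft_force: [0.1, -0.3, 0.5]
finger_gap: -0.3
```

Call:
arm_command([
  [0,[0.1,0,-0.02],[0,0,0]],
])

```text
time: 18.87
tool_pos: [534.9, 312.1, 72.3]
tcp_rot: [-89.7, 0.1, 73.3]
ft_force: [0.3, -0.5, 0.8]
finger_gap: -0.3
```

Call:
arm_command([
  [0,[0,0,-0.05],[0,0,0]],
])

```text
time: 18.95
tool_pos: [535.4, 312.2, 71.4]
tcp_rot: [-89.8, 0.1, 73.3]
ft_force: [1.2, -2.5, 7.1]
finger_gap: -0.4
```

Call:
arm_command([
  [0,[0,0,-0.05],[0,0,0]],
])

```text
time: 19.03
tool_pos: [535.8, 312.3, 70.7]
tcp_rot: [-89.8, 0.1, 73.3]
ft_force: [-3.9, -2.1, 5.9]
finger_gap: -0.1
```

Call:
arm_command([
  [0,[0,0,-0.07],[0,0,0]],
])

```text
time: 19.12
tool_pos: [536.2, 312.4, 69.9]
tcp_rot: [-89.8, 0.1, 73.3]
ft_force: [-3.3, -2.2, 6.2]
finger_gap: 0.0
```

Call:
arm_command([
  [0,[0,0,0.2],[0,0,0]],
  [0,[0,0,0.4],[0.1,-0.1,0]],
  [0,[0,0,0.5],[0,0,0]],
  [0,[0,0,0.4],[0,0,0]],
  [0,[0,0,0.1],[0,0,0]],
])

```text
time: 19.53
tool_pos: [537.0, 312.9, 123.6]
tcp_rot: [-90.0, -0.2, 73.4]
ft_force: [-0.5, 0.8, -0.5]
finger_gap: -0.2
```

Call:
arm_command([
  [0,[-0.4,0.15,0],[0,0,0]],
  [0,[-0.7,0.2,0],[0,0,0]],
  [0,[-0.8,0.2,0],[0,0,0]],
  [0,[-0.6,0.2,0],[0,0,0]],
  [0,[-0.3,0.1,0],[0,0,0]],
])

```text
time: 19.95
tool_pos: [451.6, 339.9, 127.5]
tcp_rot: [-90.3, -0.5, 73.1]
ft_force: [-0.8, -0.6, -0.8]
finger_gap: 0.4
```

Call:
arm_command([
  [0,[0,0,0],[0,0,0]],
  [0,[0,0,0],[0,0,0]],
])

```text
time: 20.12
tool_pos: [448.8, 340.9, 127.3]
tcp_rot: [-90.3, -0.5, 73.3]
ft_force: [0.7, 0.2, 0.2]
finger_gap: 0.1
```

```bash
python3 -c "
from h import *
need(446.6,339.0,76,73.2)"
```

```text
t 20.12 gap 0.1 pos [448.76 340.93 127.27] F [0.7 0.2 0.2] T [ 0.01  0.05 -0.  ]
shift [-0.072 -0.064 -1.709] turn [-0.37  0.43 -0.11]
```

Call:
arm_command([
  [0,[-0.15,-0.06,-0.2],[-0.4,0.4,0]],
  [0,[0,0,-0.45],[0,0,0]],
  [0,[0,0,-0.5],[0,0,0]],
  [0,[0,0,-0.35],[0,0,0]],
  [0,[0,0,-0.05],[0,0,0]],
])

```text
time: 20.53
tool_pos: [447.0, 338.1, 79.0]
tcp_rot: [-90.2, 0.0, 73.2]
ft_force: [-0.1, 0.1, 0.6]
finger_gap: 0.0
```

Call:
arm_command([
  [0,[0,0,-0.03],[0,0,0]],
])

```text
time: 20.62
tool_pos: [446.9, 337.5, 77.1]
tcp_rot: [-90.1, 0.1, 73.2]
ft_force: [-0.9, -0.1, 0.1]
finger_gap: -0.1
```

Call:
arm_command([
  [0,[0,0.03,-0.07],[0,0,0]],
  [0,[0,0,-0.05],[0,0,0]],
])

```text
time: 20.78
tool_pos: [447.4, 338.1, 73.3]
tcp_rot: [-90.1, 0.1, 73.1]
ft_force: [0.8, 0.4, 0.7]
finger_gap: 0.2
```

Call:
arm_command([
  [0,[0,0,-0.06],[0,0,0]],
  [0,[0,0,-0.07],[0,0,0]],
])

```text
time: 20.95
tool_pos: [448.0, 338.5, 70.6]
tcp_rot: [-90.1, 0.1, 73.1]
ft_force: [-7.0, -4.0, 11.0]
finger_gap: 0.3
```

Call:
arm_command([
  [0,[0,0,-0.07],[0,0,0]],
])

```text
time: 21.03
tool_pos: [447.9, 338.5, 69.5]
tcp_rot: [-90.1, 0.1, 73.1]
ft_force: [-6.9, -5.4, 11.1]
finger_gap: 0.1
```

Call:
arm_command([
  [0,[0,0,-0.07],[0,0,0]],
  [0,[0,0,-0.05],[0,0,0]],
])

```text
time: 21.2
tool_pos: [447.8, 338.5, 68.5]
tcp_rot: [-90.1, 0.1, 73.1]
ft_force: [-5.2, -3.9, 12.7]
finger_gap: 0.2
```

Call:
arm_command([
  [0,[0,0,0.2],[0,0,0]],
  [0,[0,0,0.4],[-0.1,0,0]],
  [0,[0,0,0.5],[0,0,0]],
  [0,[0,0,0.4],[0,0,0]],
  [0,[0,0,0.2],[0,0,0]],
])

```text
time: 21.62
tool_pos: [447.6, 338.6, 123.9]
tcp_rot: [-90.1, 0.2, 73.1]
ft_force: [1.1, 0.3, 0.2]
finger_gap: 0.2
```

Call:
arm_command([
  [0,[0.4,-0.15,0],[0,0,0]],
  [0,[0.6,-0.2,0],[0,0,0]],
  [0,[0.7,-0.2,0],[0,0,0]],
  [0,[0.6,-0.2,0],[0,0,0]],
  [0,[0.4,-0.1,0],[0,0,0]],
])

```text
time: 22.03
tool_pos: [534.2, 313.6, 128.9]
tcp_rot: [-90.5, -0.1, 73.4]
ft_force: [1.0, 0.1, -0.2]
finger_gap: 0.1
```

Call:
arm_command([
  [0,[0,0,0],[0,0,0]],
  [0,[0,0,0],[0,0,0]],
])

```text
time: 22.2
tool_pos: [537.8, 311.6, 128.7]
tcp_rot: [-90.5, -0.1, 73.2]
ft_force: [0.7, 1.2, 0.0]
finger_gap: 0.3
```

```bash
python3 -c "
from h import *
need(536.6,311.8,74,73.2)"
```

```text
t 22.2 gap 0.3 pos [537.83 311.58 128.67] F [0.7 1.2 0. ] T [-0.02 -0.02 -0.  ]
shift [-0.041  0.007 -1.822] turn [ 0.02  0.56 -0.03]
```

Call:
arm_command([
  [0,[0,0.01,-0.2],[0,0.5,0]],
  [0,[0,0,-0.45],[0,0,0]],
  [0,[0,0,-0.5],[0,0,0]],
  [0,[0,0,-0.35],[0,0,0]],
  [0,[0,0,-0.07],[0,0,0]],
])

```text
time: 22.62
tool_pos: [535.9, 312.4, 77.1]
tcp_rot: [-90.0, 0.0, 73.3]
ft_force: [-0.8, -0.3, -0.3]
finger_gap: -0.1
```

Call:
arm_command([
  [0,[0.05,0,-0.04],[0,0,0]],
  [0,[0,0,-0.04],[0,0,0]],
])

```text
time: 22.78
tool_pos: [535.3, 312.2, 72.1]
tcp_rot: [-89.8, 0.2, 73.4]
ft_force: [-0.9, 0.5, 0.6]
finger_gap: 0.2
```

```bash
python3 -c "
from h import *
need(536.6,311.8,66.3,73.2)"
```

```text
t 22.78 gap 0.2 pos [535.27 312.23  72.1 ] F [-0.9  0.5  0.6] T [ 0.02  0.01 -0.01]
shift [ 0.044 -0.014 -0.193] turn [ 0.1  -0.25 -0.16]
```

Call:
arm_command([
  [0,[0.04,0,-0.05],[0,-0.2,0]],
  [0,[0,0,-0.06],[0,0,0]],
])

```text
time: 22.95
tool_pos: [536.5, 312.6, 68.9]
tcp_rot: [-90.0, 0.1, 73.4]
ft_force: [0.3, -0.5, 0.0]
finger_gap: -0.2
```

Call:
arm_command([
  [0,[0,0,-0.06],[0,0,0]],
])

```text
time: 23.03
tool_pos: [536.8, 312.7, 67.8]
tcp_rot: [-90.0, 0.1, 73.4]
ft_force: [-2.1, -2.0, 6.2]
finger_gap: 0.2
```

Call:
arm_command([
  [0,[0,0,-0.06],[0,0,0]],
])

```text
time: 23.12
tool_pos: [536.9, 312.7, 66.9]
tcp_rot: [-90.1, 0.1, 73.4]
ft_force: [-3.5, -3.0, 5.7]
finger_gap: -0.0
```

Call:
arm_command([
  [0,[0,0,-0.05],[0,0,0]],
])

```text
time: 23.2
tool_pos: [537.1, 312.7, 66.3]
tcp_rot: [-90.1, 0.1, 73.4]
ft_force: [-4.1, -2.1, 6.7]
finger_gap: 0.3
```

Call:
arm_command([
  [0,[0,0,0.2],[0,0,0]],
  [0,[0,0,0.4],[0,0,0]],
  [0,[0,0,0.5],[0,0,0]],
  [0,[0,0,0.4],[0,0,0]],
  [0,[0,0,0.2],[0,0,0]],
])

```text
time: 23.62
tool_pos: [537.0, 312.7, 121.5]
tcp_rot: [-90.1, 0.1, 73.4]
ft_force: [0.1, -0.2, 0.4]
finger_gap: -0.4
```

Call:
arm_command([
  [0,[-0.4,0.15,0],[0,0,0]],
  [0,[-0.7,0.2,0],[0,0,0]],
  [0,[-0.8,0.2,0],[0,0,0]],
  [0,[-0.7,0.15,0],[0,0,0]],
  [0,[-0.25,0,0],[0,0,0]],
])

```text
time: 24.03
tool_pos: [450.4, 335.7, 126.5]
tcp_rot: [-90.5, -0.3, 73.2]
ft_force: [-0.2, -0.5, 1.3]
finger_gap: 0.2
```

Call:
arm_command([
  [0,[0,0,0],[0,0,0]],
  [0,[0,0,0],[0,0,0]],
])

```text
time: 24.2
tool_pos: [447.7, 336.3, 126.3]
tcp_rot: [-90.4, -0.3, 73.3]
ft_force: [-0.6, -0.4, 0.2]
finger_gap: -0.1
```

```bash
python3 -c "
from h import *
need(446.6,339.0,74,73.2)"
```

```text
t 24.2 gap -0.1 pos [447.73 336.31 126.34] F [-0.6 -0.4  0.2] T [-0.03  0.05 -0.  ]
shift [-0.038  0.09  -1.745] turn [-0.2   0.51 -0.14]
```

Call:
arm_command([
  [0,[-0.1,0.1,-0.2],[-0.2,0.4,0]],
  [0,[0,0,-0.45],[0,0,0]],
  [0,[0,0,-0.5],[0,0,0]],
  [0,[0,0,-0.35],[0,0,0]],
  [0,[0,0,-0.05],[0,0,0]],
])

```text
time: 24.62
tool_pos: [448.2, 339.9, 78.4]
tcp_rot: [-90.2, -0.2, 73.2]
ft_force: [-0.3, -0.4, 0.1]
finger_gap: -0.1
```

Call:
arm_command([
  [0,[0,0,-0.06],[0,0,0]],
  [0,[0,0,-0.06],[0,0,0]],
])

```text
time: 24.78
tool_pos: [448.4, 339.3, 73.5]
tcp_rot: [-90.2, -0.1, 73.2]
ft_force: [0.6, -0.0, 0.3]
finger_gap: 0.5
```

```bash
python3 -c "
from h import *
need(446.6,339.0,64.5,73.2)"
```

```text
t 24.78 gap 0.5 pos [448.41 339.32  73.48] F [ 0.6 -0.   0.3] T [ 0.05 -0.02 -0.02]
shift [-0.06  -0.011 -0.299] turn [-0.    0.17  0.05]
```

Call:
arm_command([
  [0,[-0.06,0,-0.08],[0,0.1,0]],
  [0,[0,0,-0.06],[0,0,0]],
])

```text
time: 24.95
tool_pos: [447.2, 339.5, 69.5]
tcp_rot: [-90.1, -0.1, 73.1]
ft_force: [-0.1, 1.2, 0.1]
finger_gap: -0.1
```

Call:
arm_command([
  [0,[0,0,-0.07],[0,0,0]],
  [0,[0,0,-0.07],[0,0,0]],
])

```text
time: 25.12
tool_pos: [447.6, 339.8, 66.7]
tcp_rot: [-90.1, -0.1, 73.1]
ft_force: [-7.5, -3.3, 11.0]
finger_gap: -0.1
```

Call:
arm_command([
  [0,[0,0,-0.07],[0,0,0]],
])

```text
time: 25.2
tool_pos: [447.4, 339.8, 65.6]
tcp_rot: [-90.1, -0.1, 73.1]
ft_force: [-6.5, -5.8, 11.9]
finger_gap: 0.3
```

Call:
arm_command([
  [0,[0,0,-0.07],[0,0,0]],
])

```text
time: 25.28
tool_pos: [447.3, 339.9, 64.8]
tcp_rot: [-90.1, -0.1, 73.1]
ft_force: [-6.1, -4.8, 14.0]
finger_gap: -0.1
```

Call:
arm_command([
  [0,[0,0,0.2],[0,0,0]],
  [0,[0,0,0.4],[-0.1,0.1,0]],
  [0,[0,0,0.5],[0,0,0]],
  [0,[0,0,0.45],[0,0,0]],
  [0,[0,0,0.2],[0,0,0]],
])

```text
time: 25.7
tool_pos: [446.4, 339.5, 119.5]
tcp_rot: [-90.0, 0.1, 73.2]
ft_force: [0.2, 0.1, -0.4]
finger_gap: 0.2
```

Call:
arm_command([
  [0,[0.4,-0.15,0],[0,0,0]],
  [0,[0.6,-0.2,0],[0,0,0]],
  [0,[0.7,-0.2,0],[0,0,0]],
  [0,[0.6,-0.2,0],[0,0,0]],
  [0,[0.4,-0.1,0],[0,0,0]],
])

```text
time: 26.12
tool_pos: [532.3, 314.1, 122.0]
tcp_rot: [-90.2, -0.2, 73.4]
ft_force: [0.3, 0.6, 0.2]
finger_gap: 0.5
```

Call:
arm_command([
  [0,[0,0,0],[0,0,0]],
  [0,[0,0,0],[0,0,0]],
])

```text
time: 26.28
tool_pos: [535.7, 312.1, 121.0]
tcp_rot: [-90.3, -0.2, 73.2]
ft_force: [0.6, 0.4, 0.2]
finger_gap: 0.2
```

```bash
python3 -c "
from h import *
need(536.6,311.8,70,73.2)"
```

```text
t 26.28 gap 0.2 pos [535.71 312.07 121.01] F [0.6 0.4 0.2] T [-0.01  0.01  0.  ]
shift [ 0.03  -0.009 -1.7  ] turn [-0.07  0.31 -0.04]
```

Call:
arm_command([
  [0,[0.05,0,-0.2],[0,0.3,0]],
  [0,[0,0,-0.45],[0,0,0]],
  [0,[0,0,-0.5],[0,0,0]],
  [0,[0,0,-0.3],[0,0,0]],
  [0,[0,0,-0.05],[0,0,0]],
])

```text
time: 26.7
tool_pos: [535.1, 312.3, 70.8]
tcp_rot: [-89.9, -0.0, 73.3]
ft_force: [-1.5, 0.2, -0.1]
finger_gap: -0.3
```

Call:
arm_command([
  [0,[0.03,0,-0.03],[0,0,0]],
])

```text
time: 26.78
tool_pos: [534.7, 312.2, 68.3]
tcp_rot: [-89.8, 0.1, 73.3]
ft_force: [-0.7, -0.2, -0.6]
finger_gap: 0.0
```

```bash
python3 -c "
from h import *
need(536.6,311.8,63,73.2)"
```

```text
t 26.78 gap 0.0 pos [534.66 312.2   68.3 ] F [-0.7 -0.2 -0.6] T [0.03 0.01 0.  ]
shift [ 0.065 -0.013 -0.177] turn [-0.   -0.23 -0.15]
```

Call:
arm_command([
  [0,[0.06,0,-0.05],[0,-0.2,0]],
  [0,[0,0,-0.06],[0,0,0]],
])

```text
time: 26.95
tool_pos: [536.1, 312.4, 64.6]
tcp_rot: [-90.0, 0.0, 73.4]
ft_force: [0.4, -2.7, 5.9]
finger_gap: 0.2
```

Call:
arm_command([
  [0,[0,0,-0.05],[0,0,0]],
])

```text
time: 27.03
tool_pos: [536.3, 312.5, 63.8]
tcp_rot: [-90.0, 0.0, 73.4]
ft_force: [-4.1, -2.7, 6.5]
finger_gap: -0.2
```

Call:
arm_command([
  [0,[0,0,-0.05],[0,0,0]],
])

```text
time: 27.12
tool_pos: [536.5, 312.4, 63.2]
tcp_rot: [-90.0, 0.0, 73.4]
ft_force: [-5.2, -4.1, 8.5]
finger_gap: -0.1
```

Call:
arm_command([
  [0,[0,0,-0.05],[0,0,0]],
])

```text
time: 27.2
tool_pos: [536.5, 312.4, 63.2]
tcp_rot: [-90.0, 0.0, 73.4]
ft_force: [-8.3, -5.1, 14.7]
finger_gap: 0.3
```

Call:
arm_command([
  [0,[0,0,0.2],[0,0,0]],
  [0,[0,0,0.4],[0,0,0]],
  [0,[0,0,0.5],[0,0,0]],
  [0,[0,0,0.45],[0,0,0]],
  [0,[0,0,0.2],[0,0,0]],
])

```text
time: 27.62
tool_pos: [536.5, 312.7, 120.5]
tcp_rot: [-90.0, -0.0, 73.4]
ft_force: [1.1, -0.5, 0.5]
finger_gap: 0.1
```

Call:
arm_command([
  [0,[-0.4,0.15,0],[0,0,0]],
  [0,[-0.7,0.2,0],[0,0,0]],
  [0,[-0.8,0.2,0],[0,0,0]],
  [0,[-0.7,0.2,0],[0,0,0]],
  [0,[-0.25,0.05,0],[0,0,0]],
])

```text
time: 28.03
tool_pos: [449.9, 338.7, 125.4]
tcp_rot: [-90.4, -0.4, 73.2]
ft_force: [0.5, -0.2, 0.4]
finger_gap: 0.2
```

Call:
arm_command([
  [0,[0,0,0],[0,0,0]],
  [0,[0,0,0],[0,0,0]],
])

```text
time: 28.2
tool_pos: [447.2, 339.5, 125.2]
tcp_rot: [-90.4, -0.4, 73.4]
ft_force: [0.0, -0.2, 0.4]
finger_gap: -0.3
```

```bash
python3 -c "
from h import *
need(446.6,339.0,70,73.2)"
```

```text
t 28.2 gap -0.3 pos [447.25 339.55 125.22] F [ 0.  -0.2  0.4] T [-0.01  0.    0.04]
shift [-0.022 -0.018 -1.841] turn [-0.26  0.49 -0.18]
```

Call:
arm_command([
  [0,[-0.1,0,-0.2],[-0.3,0.5,-0.2]],
  [0,[0,0,-0.45],[0,0,0]],
  [0,[0,0,-0.5],[0,0,0]],
  [0,[0,0,-0.4],[0,0,0]],
  [0,[0,0,-0.1],[0,0,0]],
])

```text
time: 28.62
tool_pos: [447.8, 339.3, 74.3]
tcp_rot: [-90.1, -0.0, 73.0]
ft_force: [-0.3, -0.3, -0.1]
finger_gap: 0.1
```

Call:
arm_command([
  [0,[-0.03,0,-0.06],[0,0,0]],
  [0,[0,0,-0.06],[0,0,0]],
])

```text
time: 28.78
tool_pos: [446.9, 338.3, 68.8]
tcp_rot: [-90.0, 0.1, 72.9]
ft_force: [0.6, 0.2, -0.1]
finger_gap: 0.3
```

```bash
python3 -c "
from h import *
need(446.6,339.0,63,73.2)"
```

```text
t 28.78 gap 0.3 pos [446.87 338.31  68.81] F [ 0.6  0.2 -0.1] T [ 0.01 -0.04  0.03]
shift [-0.009  0.023 -0.194] turn [ 0.09 -0.    0.27]
```

Call:
arm_command([
  [0,[0,0.02,-0.05],[0,0,0.2]],
  [0,[0,0,-0.06],[0,0,0]],
])

```text
time: 28.95
tool_pos: [447.4, 338.8, 65.6]
tcp_rot: [-90.0, 0.1, 73.1]
ft_force: [-0.3, -0.2, 0.2]
finger_gap: 0.2
```

Call:
arm_command([
  [0,[0,0,-0.06],[0,0,0]],
])

```text
time: 29.03
tool_pos: [447.7, 339.0, 64.2]
tcp_rot: [-90.1, 0.1, 73.1]
ft_force: [-4.7, -2.6, 9.7]
finger_gap: -0.1
```

Call:
arm_command([
  [0,[0,0,-0.06],[0,0,0]],
])

```text
time: 29.12
tool_pos: [447.7, 339.1, 63.4]
tcp_rot: [-90.0, 0.1, 73.1]
ft_force: [-8.3, -4.3, 13.2]
finger_gap: -0.3
```

Call:
arm_command([
  [0,[0,0,-0.06],[0,0,0]],
])

```text
time: 29.2
tool_pos: [447.7, 339.2, 63.0]
tcp_rot: [-90.0, 0.1, 73.1]
ft_force: [-9.4, -6.6, 20.4]
finger_gap: 0.3
```

Call:
arm_command([
  [0,[0,0,-0.06],[0,0,0]],
])

```text
time: 29.28
tool_pos: [447.7, 339.2, 63.0]
tcp_rot: [-90.0, 0.1, 73.1]
ft_force: [-9.3, -6.1, 18.9]
finger_gap: -0.3
```

Call:
arm_command([
  [0,[0,0,0.2],[0,0,0]],
  [0,[0,0,0.4],[0,0,0]],
  [0,[0,0,0.5],[0,0,0]],
  [0,[0,0,0.45],[0,0,0]],
  [0,[0,0,0.2],[0,0,0]],
])

```text
time: 29.7
tool_pos: [447.5, 339.3, 120.0]
tcp_rot: [-90.1, 0.1, 73.2]
ft_force: [0.4, -0.3, 0.7]
finger_gap: 0.0
```

Call:
arm_command([
  [0,[0.4,-0.15,0],[0,0,0]],
  [0,[0.6,-0.2,0],[0,0,0]],
  [0,[0.7,-0.2,0],[0,0,0]],
  [0,[0.6,-0.2,0],[0,0,0]],
  [0,[0.4,-0.1,0],[0,0,0]],
])

```text
time: 30.12
tool_pos: [534.0, 314.4, 124.7]
tcp_rot: [-90.4, -0.3, 73.4]
ft_force: [1.3, 1.0, 0.5]
finger_gap: 0.1
```

Call:
arm_command([
  [0,[0,0,0],[0,0,0]],
  [0,[0,0,0],[0,0,0]],
])

```text
time: 30.28
tool_pos: [537.6, 312.4, 124.2]
tcp_rot: [-90.5, -0.3, 73.3]
ft_force: [-0.1, -0.1, 0.2]
finger_gap: 0.0
```

Run:
```python
from h import *
need(536.6,311.8,70,73.2)
sd=snapshot('side')
cv2.imwrite('pics/s5.png',sd)
cv2.imwrite('pics/c5.png',cv2.resize(sd[165:265,185:315],None,fx=6,fy=6,interpolation=cv2.INTER_CUBIC))
a=np.radians(-16.82)
def W(x,y,z): return proj('side',[491.6+x*np.cos(a)-y*np.sin(a),325.4+x*np.sin(a)+y*np.cos(a),z])
print([((W(x,-46,z)-[185,165])*6).round(0).tolist() for x in(-95,95) for z in(28,42)])
```

```text
t 30.28 gap 0.0 pos [537.59 312.37 124.22] F [-0.1 -0.1  0.2] T [ 0.04 -0.02 -0.01]
shift [-0.033 -0.019 -1.807] turn [-0.15  0.54 -0.06]
[[205.0, 381.0], [201.0, 355.0], [606.0, 335.0], [604.0, 310.0]]
```

View pics/c5.png

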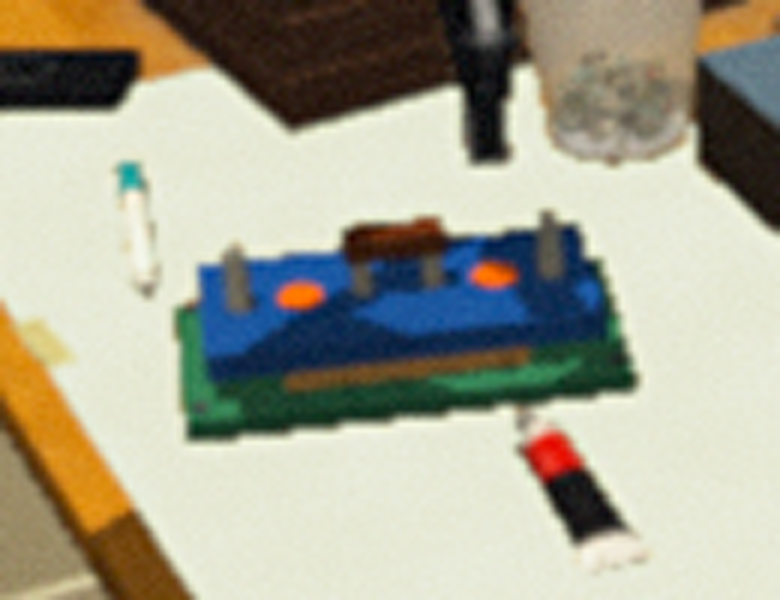

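Call:
arm_command([
  [0,[0,0,-0.2],[-0.1,0.5,0]],
  [0,[0,0,-0.45],[0,0,0]],
  [0,[0,0,-0.5],[0,0,0]],
  [0,[0,0,-0.35],[0,0,0]],
  [0,[0,0,-0.07],[0,0,0]],
])

```text
time: 30.75
tool_pos: [534.8, 313.4, 72.8]
tcp_rot: [-89.9, -0.0, 73.4]
ft_force: [0.1, 0.6, 0.5]
finger_gap: -0.1
```

Call:
arm_command([
  [0,[0.04,0,-0.04],[0,0,0]],
  [0,[0.02,0,-0.04],[0,-0.1,0]],
])

```text
time: 30.92
tool_pos: [534.6, 313.2, 67.9]
tcp_rot: [-89.9, 0.1, 73.5]
ft_force: [-0.5, -0.0, 1.6]
finger_gap: 0.1
```

Call:
arm_command([
  [0,[0.05,-0.03,-0.05],[0,0,0]],
  [0,[0,0,-0.05],[0,0,0]],
])

```text
time: 31.08
tool_pos: [536.2, 312.6, 65.0]
tcp_rot: [-89.9, 0.1, 73.5]
ft_force: [0.5, -0.0, 0.0]
finger_gap: 0.1
```

Call:
arm_command([
  [0,[0,0,-0.05],[0,0,0]],
])

```text
time: 31.17
tool_pos: [536.6, 312.8, 63.8]
tcp_rot: [-89.9, 0.0, 73.5]
ft_force: [-0.8, -0.0, 0.5]
finger_gap: 0.3
```

Call:
arm_command([
  [0,[0,0,-0.06],[0,0,0]],
])

```text
time: 31.25
tool_pos: [537.0, 312.9, 63.0]
tcp_rot: [-90.0, 0.0, 73.5]
ft_force: [-11.9, -5.2, 20.0]
finger_gap: -0.0
```

Call:
arm_command([
  [0,[0,0,-0.06],[0,0,0]],
])

```text
time: 31.33
tool_pos: [537.1, 313.0, 63.0]
tcp_rot: [-90.0, 0.0, 73.5]
ft_force: [-12.1, -6.4, 21.8]
finger_gap: 0.0
```

Both pads stop hard at TCP z = 63.0, which is the home height. I'll lift clear and hand in.

Call:
arm_command([
  [0,[0,0,0.2],[0,0,0]],
  [0,[0,0,0.4],[0,0,0]],
  [0,[0,0,0.5],[0,0,0]],
  [0,[0,0,0.5],[0,0,0]],
  [0,[0,0,0.5],[0,0,0]],
])

```text
time: 31.75
tool_pos: [535.6, 312.1, 128.0]
tcp_rot: [-89.8, 0.1, 73.5]
ft_force: [0.6, -0.5, 0.1]
finger_gap: -0.1
```

Call:
arm_command([
  [0,[0,0,0.5],[0,0,0]],
  [0,[0,0,0.3],[0,0,0]],
  [0,[0,0,0.1],[0,0,0]],
  [0,[0,0,0],[0,0,0]],
  [0,[0,0,0],[0,0,0]],
])

```text
time: 32.17
tool_pos: [539.2, 313.7, 165.0]
tcp_rot: [-90.3, -0.3, 73.5]
ft_force: [-0.2, -0.7, 0.3]
finger_gap: 0.1
```

Run:
```python
from h import *
a=cv2.imread('pics/s5.png'); b=snapshot('side'); t=snapshot('top'); t0=cv2.imread('pics/top0.png')
d=np.abs(a.astype(int)-b).max(2)>40; print('side change in plate area',d[195:240,210:295].sum())
need(537,312,150,73.2)
print(hand_in())
```

```text
side change in plate area 69
t 32.27 gap 0.2 pos [538.83 313.51 164.16] F [-0.2 -0.4 -0. ] T [-0.04  0.04 -0.  ]
shift [-0.061 -0.05  -0.472] turn [-0.18  0.33 -0.27]
the job is handed in; nothing more can be done
None
```

The press is closed and the job was handed in at about 32 s. I carried the plate by its bar, lowered it level over both pins onto the collars and let go. I then pressed the two orange pads in turn with the shut fingers, not touching the bar again. By my estimate neither end got more than about 4 mm ahead.

**Final height:** both pads stop hard at 44.0 mm above the table under about 20 N, which is exactly the fully home height.

**Level:** the side picture puts the plate's bottom corners within about 1 mm of where they should be when home, and the marker and glue tube look untouched.

**Fit:** the wrist-camera spacings came out 1–2 mm short of the true 150 mm (pins 149, holes 147.6). Looking at a pin through its hole just before lowering agreed with the fit, and the plate went over the pins without any jamming.

**Change check:** between the side picture and the last one, 69 pixels changed over the plate area. I took this for the arm's shadow and did not look into it further. I also did not compare the rest of the table with the first pictures.

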